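Slide a work pot under the lever press, seat its bearing, slide it back

TASK

On the small lever press, draw the parking bolt on top of the head clear of the lever, then slide the work pot whose bearing still stands proud along the bed, keeping it flat on the bed and never lifting it, until it is centred on the ring under the ram. Pull the lever down until the bearing is fully home, put the lever back up, and slide the pot back so that it is centred on the ring it came from. Leave the finished pot where it is and do not knock the loose things beside the press.

Things in the scene. Friction and masses are not known exactly. Their poses are not given: they have to be found in the camera images.
- press: bench lever press, grey casting, fixed: flat steel bed (160 x 360 mm, top 30 mm above the bench) with three engraved rings of 86 mm diameter in a row, a column behind the middle one and a head overhanging it. Origin: on the bench under the middle ring. x points away from the robot to the column, y along the row of rings to the left, z up
- head_front (a point): middle of the overhanging head's front face. In the press frame the head fills x -75 to +130, y -50 to +50, z 102 to 220 mm; the bolt bracket on top reaches z 237 mm; the column behind fills x 75 to 130 mm. The head leaves no room above a pot's handle under the ram for an upright gripper: lean it back towards the robot, about 20 to 35 degrees
- ram_nose (a point): centre of the underside of the ram, a vertical bar with a 28 mm round nose over the middle ring; 92 mm above the bench with the lever joint at 0, and 14 mm lower per rad of the lever. It clears a proud bearing by only about 7 mm
- ring_left (a point): centre of the left engraved ring on the bed (y +135 mm in the press frame, at the bed's top)
- ring_ram (a point): centre of the middle engraved ring, under the ram (at the bed's top)
- ring_right (a point): centre of the right engraved ring (y -135 mm in the press frame, at the bed's top)
- raw_pot: loose round steel pot, about 0.6 kg, foot 80 mm diameter, 38 mm high, on it an aluminium housing up to 48 mm whose bearing (34 mm diameter) stands proud, up to 55 mm. Origin: centre of the underside. A flat handle bar, 14 mm wide, 10 mm thick, runs along its own -x, 40 to 126 mm from the axis, its middle 32 mm above the underside. Starts on the left or right ring, handle towards the robot
- raw_bearing (a joint): how far the bearing of raw_pot is pressed in, m: 0 to 0.001 at the start, 0.007 fully home against its stop; it resists the ram with about 40 N (about 4 N at the lever's ball) and stays where it is
- done_pot: the other pot, of the same shape, with its bearing already flush at 48 mm; it stands on the other outer ring. Origin: centre of the underside, handle along its own -x. Not to be moved
- park_bolt (a joint): slide bolt on top of the head, m: 0 = shot, its tongue lies under the lever and blocks it; grows as it is drawn along the press's +y (left); 0.028 = fully drawn, clear of the lever from 0.022. Stiff: about 9 N, it stays where it is left
- bolt_knob (a point): centre of the bolt's ball knob, 18 mm diameter, 267 mm above the bench on a thin upright stem; at x -45, y +8 mm in the press frame when the bolt is shot; it moves with the bolt, and the lever passes about 90 mm to its right
- lever (a joint): press lever, rad: 0 = parked, 0.909 rad (52 degrees) above level, pointing up towards the robot (starts at -0.12 to 0); grows as its end comes down; the ram meets the proud bearing at about 0.5 and has it fully home at about 1.0; range -0.15 to 1.2. It stays where it is left (friction about 2 N at the ball)
- lever_ball (a point): centre of the 28 mm ball on the lever's end. It moves on an arc of 150 mm radius about an axle along the press's y. In the press frame, for joint value q: x = 18 - 150 cos(0.909 - q), y = -80, z = 170 + 150 sin(0.909 - q) mm
- memory_stick: loose black memory stick, 17 x 48 x 9 mm, on the bench in front of the press: a bystander, not to be knocked
- tape_roll: loose roll of black tape, 67 mm diameter, 19 mm high, on the bench to the left of the press: a bystander, not to be knocked

How it is judged:
On the way, in this order (a step that is already met when the one before it is completed fails the run):
1. the parking bolt is drawn clear of the lever and the proud pot stands centred on the ring under the ram (within 6 mm) (value of joint park_bolt above 0.022 m and horizontal distance between raw_pot and ring_ram below 0.006 m and linear speed of raw_pot below 0.01 m/s), for 0.2 s.
2. the bearing is pressed home (6.2 of 7 mm or more) with the pot still centred under the ram (within 8 mm) (value of joint raw_bearing above 0.0062 m and horizontal distance between raw_pot and ring_ram below 0.008 m), for 0.1 s.
At the end, for the whole second after the job is handed in: the bearing is home (6.2 mm or more of its 7 mm), the lever is back up (within 0.15 rad of its parked position), the pot rests centred within 7 mm on the outer ring it came from, and the finished pot stands where it was (within 10 mm) (value of joint raw_bearing above 0.0062 m and value of joint lever below 0.15 rad and (horizontal distance between raw_pot and ring_left below 0.007 m or horizontal distance between raw_pot and ring_right below 0.007 m) and linear speed of raw_pot below 0.01 m/s and distance of done_pot from where it was at the start of the episode below 0.01 m); the robot touches nothing.
It fails at once if the proud pot is lifted off the bed (more than 6 mm) or tipped (more than 0.12 rad) (z of raw_pot in the frame of press above 0.036 m or angle between raw_pot's own z axis and vertical above 0.12 rad).
It fails at once if the finished pot is moved more than 15 mm (distance of done_pot from where it was at the start of the episode above 0.015 m).
It fails at once if a loose thing beside the press is knocked more than 30 mm (distance of any of memory_stick, tape_roll from where it was at the start of the episode above 0.03 m).
It also fails if it takes over 72 s, if anything falls off the work surface, if the arm or the gripper's body presses on something with over 40 N, if the wrist force passes 120 N, or if a joint passes its speed limit or range.

ROBOT

A 6-joint arm with a two-finger parallel gripper is mounted at the origin on a cart in front of the work surface, level with it; the furniture and walls round the work are solid. World frame = base frame: x ahead of the robot, y to its left, z up, the work surface at z = 0. Lengths are in m, angles in rad, forces in N, time in s.
With the tool pointing down it reaches from about 0.35 to 0.775 m from the base axis. Payload 7.3 kg.
Tool frame: the origin (TCP) lies at the very end of the fingers, on their centre line; the grasp point (between the pads) lies 19 mm behind it (pinch_z is the distance from the TCP to the grasp point, in m); z points along the fingers, y is the line along which they close (so a half turn about z gives the same grasp; the last joint's range is limited). The gripper opens to 92 mm and grips with 3 to 60 N. Pads are 19 mm wide; open, the fingers measure 130 mm over their backs; the gripper's body (75 mm by 190 mm) begins 47 mm behind the grasp point.
Start: joints at [1.157, 0.342, 1.524, -0, 1.275, -0.146], TCP at [0.139, 0.506, 0.227] pointing down, gripper open.
Joint ranges: [-2.53, 2.53], [-0.77, 2.02], [0.04, 2.7], [-1, 4.14], [0.28, 2.66], [-3.11, 3.11]. Speed limits (rad/s): [2.57, 2.57, 3.14, 3.14, 3.14, 3.14].

INTERFACE

Orientations are given as a unit quaternion [w, x, y, z].
In Python, from plant import observe, snapshot, sign_off, pinch_z gives the robot as it stands.
- The arm moves only by the tool play_rows, never from a script. Its argument "motion" is text: rows parted by semicolons, each of 7 numbers parted by spaces: the shift along the tool's x, y, z as a fraction of full scale, then the turn, a rotation vector about the tool's x, y, z as a fraction of full scale, then the finger opening in mm, from 0 to 91.8. A call has 1 to 5 rows; each row shifts and turns the commanded pose from where the row before left it, along the tool's axes as they then stand; what a row does not reach is not made up. Full scale, the value 1, is 0.03 m for a shift and 8 degrees for a turn. A row lasts 1/10 s, in which the tool goes at most 50 mm and 8.59 degrees, less where a joint would pass 70% of its speed; a pose out of reach is approached as far as the arm can. A call with a number of a shift or a turn outside -1 to 1 is refused whole. A call with a gripper value outside its range is refused whole. The fingers move at their own pace and stop on an object; "force" is the grip in N (left out, the last holds). Time passes only in rows, so rows that do not move let the fingers close. It gives the time, the measured TCP pose, the force, the opening and the grip force at its end, in the units of the state.
- observe(): the state, without advancing time (a new reading comes with each control period).
- snapshot(name): name is "scene" or "top" or "wrist"; returns a dict with "img" (420x560x3 uint8, red, green, blue), "camera_matrix" (3x3 intrinsics, pixels), "D" ([k1, k2, p1, p2, k3] as OpenCV has them; the pictures are not rectified), "R" (3x3) and "t" (3): a world point X has camera coordinates R X + t; the wrist camera has in their place "T_tool_cam" (4x4, takes a point from camera to tool coordinates, whose origin is the TCP and whose axes are the flange's). Camera axes: x right, y down, z forward; pixel columns grow to the right and rows downward; lengths in m; the calibration is good to about 2 mm. A picture is of the moment at which its call begins: read the wrist's pose just before it. There is no depth.
- sign_off(): hands the job in; it is judged then, once.
The state is a dict: "time": time; "joints": joint angles; "joint_velocities": joint speeds; "joint_torque": joint torques, N m; "position": TCP position; "tcp_rot": TCP orientation; "wrist_force": force on the tool from outside, world axes, zero at the start; "wrist_torque": the same for the moment, N m; "gripper_width": finger opening in m; "finger_force": force on a finger pad.
Only numpy, scipy, OpenCV 4.12 (cv2) and the standard library are available. Lean on these libraries where they do the work, as an engineer would, in place of code of your own. Each camera call takes 0.05 s, during which the arm holds its last target. There are 200 camera calls.

## Working session

There is one attempt and no reset: what is moved stays moved. The work goes in short steps, Python scripts to look and compute and a tool call to move; the robot and the scene stay as the last step left them, time stands still between calls to the robot, and variables do not carry over. Pictures are saved under pics/ and viewed, at most 10 in all, crops included, and the job is handed in when it is done.

Besides the shell and the picture viewer there is one more tool, called as name(argument=value, ...), one argument or row to a line, values as JSON. play_rows: Moves the arm, as the interface text tells. Its arguments: {"type":"object","properties":{"motion":{"type":"string"},"force":{"type":"number"}},"required":["motion"]}

```bash
mkdir -p pics; ls; python3 - <<'E'
from plant import observe, snapshot, pinch_z
import cv2,numpy as np
print(pinch_z, observe())
for n in("scene","top"):
    s=snapshot(n); cv2.imwrite(f"pics/{n}0.png",s["img"][:,:,::-1]); print(n,s["camera_matrix"],s["D"],s["R"],s["t"])
    np.savez(f"{n}0.npz",**{k:np.array(v) for k,v in s.items()})
E
```

```text
pics
0.0188 {'time': 0.0, 'joints': array([ 1.15700544e+00,  3.42718192e-01,  1.52504754e+00, -3.73928376e-05,
        1.27534353e+00, -1.46035241e-01]), 'joint_velocities': array([-2.19916818e-03, -5.21890803e-05, -1.59704610e-03, -2.02540352e-03,
       -2.58189796e-04, -7.44259138e-04]), 'joint_torque': array([ 8.16277807e-04, -4.31248891e+01, -2.44215167e+01,  7.18762167e-02,
        5.58859447e-02, -1.38344622e-04]), 'position': array([0.13874044, 0.50591477, 0.22603664]), 'tcp_rot': array([-1.92311702e-04,  1.33472812e-01,  9.91052185e-01, -7.33729563e-04]), 'wrist_force': array([-0.41343742,  0.03097036,  0.13607286]), 'wrist_torque': array([-0.04690363, -0.00332816, -0.02267411]), 'finger_force': 0.0, 'gripper_width': 0.0920256362852282}
scene [[383.19971303   0.         278.97471219]
 [  0.         383.19971303 208.71217528]
 [  0.           0.           1.        ]] [-0.01409322  0.          0.          0.          0.        ] [[ 0.780304   -0.62528064 -0.01223896]
 [-0.35488329 -0.42658456 -0.83191554]
 [ 0.51495973  0.65349043 -0.55476729]] [-0.4686314   0.31136904  0.69250738]
top [[508.33754491   0.         284.51006409]
 [  0.         508.33754491 212.70135733]
 [  0.           0.           1.        ]] [-0.03219688  0.          0.          0.          0.        ] [[-0.07861579 -0.99690242  0.00226388]
 [-0.94672524  0.07394702 -0.31343763]
 [ 0.31229932 -0.02678442 -0.94960609]] [-0.04424685  0.57743316  1.0995197 ]
```

View pics/scene0.png

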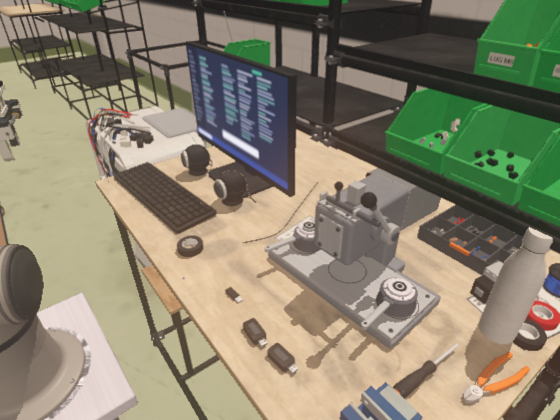

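View pics/top0.png

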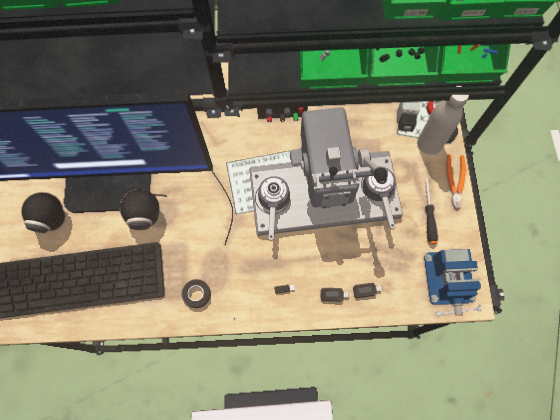

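Both views show the press: in top, left pot near (273,190), right pot near (380,182) with the lever ball above it; tape roll (196,293), memory stick (285,289). I'll zoom in on the press.

```bash
python3 - <<'E'
import cv2
a=cv2.imread("pics/top0.png")[130:260,235:415]
cv2.imwrite("pics/topc.png",cv2.resize(a,None,fx=4.4,fy=4.4,interpolation=cv2.INTER_CUBIC))
a=cv2.imread("pics/scene0.png")[165:345,260:445]
cv2.imwrite("pics/scenec.png",cv2.resize(a,None,fx=3.3,fy=3.3,interpolation=cv2.INTER_CUBIC))
E
```

```text
(no output)
```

View pics/topc.png

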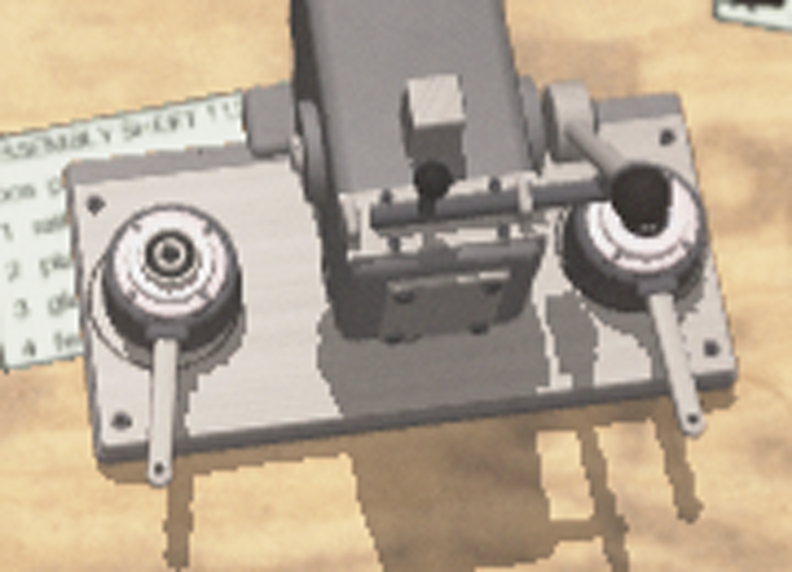

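View pics/scenec.png

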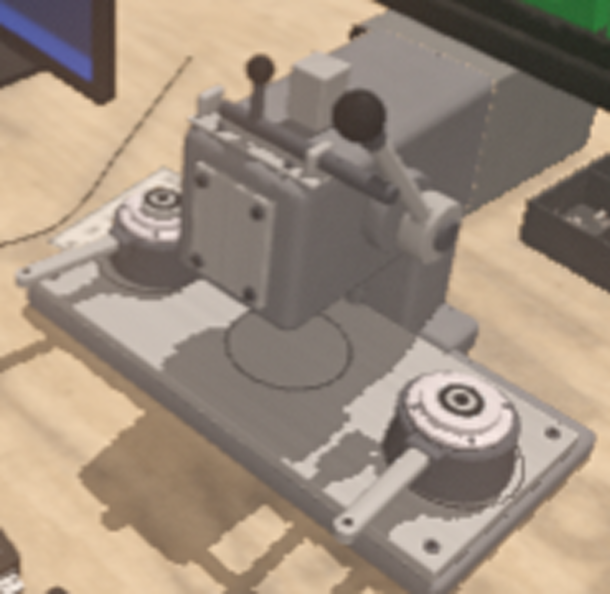

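Left pot's bearing (top crop (170,254)) shows a dark side wall standing up; the right one looks flush. I'll fit the press pose from identified points and triangulate the bearing height.

```bash
cat > h.py <<'E'
import numpy as np,cv2
from scipy.optimize import least_squares
from scipy.spatial.transform import Rotation as Rn
def cam(n):
    d=np.load(n+"0.npz"); return d["camera_matrix"],d["D"],d["R"],d["t"]
C={n:cam(n) for n in("top","scene")}
def proj(n,X):
    K,D,R,t=C[n]; return cv2.projectPoints(np.atleast_2d(X).astype(float),cv2.Rodrigues(R)[0],t,K,D)[0][:,0]
def ray(n,uv):
    K,D,R,t=C[n]; p=cv2.undistortPoints(np.array([[uv]],float),K,D)[0,0]
    return -R.T@t, R.T@np.r_[p,1]
def onz(n,uv,z):
    o,d=ray(n,uv); return o+d*(z-o[2])/d[2]
def tri(a,b):
    o1,d1=ray("top",a);o2,d2=ray("scene",b)
    s=np.linalg.lstsq(np.c_[d1,-d2],o2-o1,rcond=None)[0]
    p,q=o1+d1*s[0],o2+d2*s[1]; return (p+q)/2,np.linalg.norm(p-q)
tc=lambda u,v:((u+.5)/4.4-.5+235,(v+.5)/4.4-.5+130)
sc=lambda u,v:((u+.5)/3.3-.5+260,(v+.5)/3.3-.5+165)
E
cat > fit.py <<'E'
from h import *
k=tri(tc(432,182),sc(260,68)); b=tri(tc(641,195),sc(358,115)); l=tri(tc(170,254),sc(163,197))
print("knob",k,"ball",b,"leftbearing",l)
c=[onz("top",tc(*p),.03) for p in((97,450),(735,378),(67,172),(678,97))]
print("corners",np.round(c,4), "sizes",[np.linalg.norm(c[i]-c[j]) for i,j in((0,1),(2,3),(0,2),(1,3))])
rr=onz("scene",sc(288,348),.03); print("midring",rr)
P=np.array([[-.08,.18],[-.08,-.18],[.08,.18],[.08,-.18],[0,0],[-.045,.008]])
M=np.array([x[:2] for x in c]+[rr[:2],k[0][:2]])
W=np.array([1,1,1,1,2,2.])[:,None]
def T(p,P): 
    a=p[2]; return p[:2]+P@np.array([[np.cos(a),np.sin(a)],[-np.sin(a),np.cos(a)]])
f=least_squares(lambda p:(W*(T(p,P)-M)).ravel(),[.55,-.1,0])
print("pose",f.x,"res mm",np.round(1e3*(T(f.x,P)-M),1))
pf=lambda w:(np.array(w[:2])-f.x[:2])@np.array([[np.cos(f.x[2]),-np.sin(f.x[2])],[np.sin(f.x[2]),np.cos(f.x[2])]])
print("press frame: ball",pf(b[0]),"bearing",pf(l[0]),"knob",pf(k[0]))
for nm,uv,z in(("Lhandle end",(159,470),.067),("Rhandle end",(693,425),.067)):
    w=onz("top",tc(*uv),z);print(nm,w,pf(w))
w=onz("scene",sc(461,400),.078);print("Rbearing",w,pf(w)); w=onz("scene",sc(461,400),.085);print(pf(w))
for n,uv in(("stick",(285,289)),("tape",(196,293))): print(n,onz("top",uv,.01))
E
python3 fit.py
```

```text
knob (array([ 0.59609297, -0.18975279,  0.27031422]), np.float64(0.0016703255324685292)) ball (array([ 0.57274786, -0.27977517,  0.29200464]), np.float64(2.2860973520930493e-05)) leftbearing (array([ 0.63965215, -0.06799199,  0.09038016]), np.float64(0.0018804361944009097))
corners [[ 0.5489 -0.0193  0.03  ]
 [ 0.5629 -0.3798  0.03  ]
 [ 0.7175 -0.0122  0.03  ]
 [ 0.7375 -0.3726  0.03  ]] sizes [np.float64(0.360784701232793), np.float64(0.3609072093471743), np.float64(0.16873129915327784), np.float64(0.1747266581820786)]
midring [ 0.64449826 -0.19552696  0.03      ]
pose [ 0.64254763 -0.1957223   0.04627849] res mm [[ 5.4 -0.3]
 [ 8.   0.6]
 [-3.4  0. ]
 [-6.7  0.8]
 [-2.  -0.2]
 [ 1.1 -0.1]]
press frame: ball [-0.07361349 -0.0807338 ] bearing [0.00301668 0.12772751] knob [-0.04612876  0.0081122 ]
Lhandle end [ 0.52437749 -0.05296887  0.067     ] [-0.11143956  0.14806737]
Rhandle end [ 0.52696157 -0.34301836  0.067     ] [-0.12227651 -0.14179112]
Rbearing [ 0.65017619 -0.32730452  0.078     ] [ 0.00153314 -0.13179425]
[-0.00526385 -0.13505467]
stick [ 0.40711107 -0.07764604  0.01      ]
tape [0.41401259 0.13569796 0.01      ]
```

```bash
cat > go.py <<'E'
# plan to a target: TCP pos, tool-y heading (rad, world), lean back (deg)
from plant import observe
from h import Rn,np
def Rt(head,lean):
    y=np.array([np.cos(head),np.sin(head),0]); z=np.array([0,0,-1.]); x=np.cross(y,z)
    R=Rn.from_matrix(np.c_[x,y,z])
    # lean so tool z gains component away from robot (+x world)
    s=1 if (R*Rn.from_euler('y',lean,degrees=True)).as_matrix()[0,2]>=0 else -1
    return R*Rn.from_euler('y',s*lean,degrees=True)
def plan(p,head,lean=0):
    o=observe(); q=o["tcp_rot"]; R0=Rn.from_quat(np.r_[q[1:],q[0]])
    rv=(R0.inv()*Rt(head,lean)).as_rotvec(degrees=True)/8
    print("t",round(o["time"],2),"pos",np.round(o["position"],4),"F",np.round(o["wrist_force"],1),"w",round(o["gripper_width"],4),"j",np.round(o["joints"],2))
    print(" turn(x8deg)",np.round(rv,2)," shift after turn(x30mm)",np.round(Rt(head,lean).inv().apply(np.array(p)-o["position"])/.03,2))
PX,PY,PA=.643,-.196,.046
def W(x,y): c,s=np.cos(PA),np.sin(PA); return np.array([PX+c*x-s*y,PY+s*x+c*y])
E
python3 - <<'E'
from h import *; from go import *
print(tri(tc(435,80),sc(320,58)))
print(W(-.05,-.025))
plan([.60,-.22,.36],.046)
E
```

```text
(array([ 0.64750874, -0.19552531,  0.26242845]), np.float64(0.006517135453524369))
[ 0.59420249 -0.22327274]
t 0.1 pos [0.1387 0.506  0.2261] F [-0.  -0.9 -0.3] w 0.0918 j [ 1.16  0.34  1.52  0.    1.28 -0.15]
 turn(x8deg) [-0.01  0.    9.  ]  shift after turn(x30mm) [-24.88  14.25  -4.46]
```

play_rows(
  motion="0 0 -0.9 0 0 1 0;0 0 -0.9 0 0 1 0;0 0 -0.9 0 0 1 0;0 0 -0.9 0 0 1 0;0 0 -0.9 0 0 1 0",
)

```text
time: 0.6
position: [0.1388, 0.506, 0.3625]
tcp_rot: [0.0, 0.467, 0.884, -0.0]
wrist_force: [-0.5, 0.1, 1.0]
gripper_width: 0.0563
finger_force: 0.0
```

play_rows(
  motion="0 0 0 0 0 1 0;0 0 0 0 0 1 0;0 0 0 0 0 1 0;0 0 0 0 0 1 0;-1 0.57 0 0 0 0 0",
)

```text
time: 1.1
position: [0.1563, 0.4784, 0.3605]
tcp_rot: [-0.0, 0.691, 0.723, -0.001]
wrist_force: [0.5, 0.4, -0.6]
gripper_width: 0.0166
finger_force: 0.0
```

play_rows(
  motion="-1 0.57 0 0 0 0 0;-1 0.57 0 0 0 0 0;-1 0.57 0 0 0 0 0;-1 0.57 0 0 0 0 0;-1 0.57 0 0 0 0 0",
)

```text
time: 1.6
position: [0.2501, 0.3299, 0.3614]
tcp_rot: [0.0, 0.69, 0.723, -0.0]
wrist_force: [0.3, 0.6, 0.0]
gripper_width: 0.0003
finger_force: 0.0
```

play_rows(
  motion="-1 0.57 0 0 0 0 0;-1 0.57 0 0 0 0 0;-1 0.57 0 0 0 0 0;-1 0.57 0 0 0 0 0;-1 0.57 0 0 0 0 0",
)

```text
time: 2.1
position: [0.3424, 0.184, 0.3615]
tcp_rot: [-0.0, 0.691, 0.723, -0.0]
wrist_force: [0.6, 1.0, -0.7]
gripper_width: 0.0004
finger_force: 0.0
```

play_rows(
  motion="-1 0.57 0 0 0 0 0;-1 0.57 0 0 0 0 0;-1 0.57 0 0 0 0 0;-1 0.57 0 0 0 0 0;-1 0.57 0 0 0 0 0",
)

```text
time: 2.6
position: [0.4349, 0.0381, 0.3614]
tcp_rot: [-0.0, 0.691, 0.723, -0.0]
wrist_force: [0.4, 0.6, -0.3]
gripper_width: 0.0005
finger_force: 0.0
```

play_rows(
  motion="-1 0.57 0 0 0 0 0;-1 0.57 0 0 0 0 0;-1 0.57 0 0 0 0 0;-0.8 0.5 0 0 0 0 0;0 0 0 0 0 0 0",
)

```text
time: 3.1
position: [0.507, -0.074, 0.3602]
tcp_rot: [-0.001, 0.692, 0.722, -0.001]
wrist_force: [0.2, 0.6, -0.3]
gripper_width: 0.001
finger_force: 0.0
```

```bash
python3 - <<'E'
from go import *
from plant import snapshot
import cv2
plan([*W(-.05,-.025),.36],PA); plan([*W(-.05,-.022),.251],PA)
s=snapshot("wrist"); cv2.imwrite("pics/w1.png",s["img"][:,:,::-1]); print(s["T_tool_cam"],s["camera_matrix"],s["D"])
E
```

```text
t 3.1 pos [ 0.507  -0.074   0.3602] F [ 0.2  0.6 -0.3] w 0.001 j [-0.29  0.25  1.29 -0.    1.6  -0.34]
 turn(x8deg) [-0.01 -0.   -0.02]  shift after turn(x30mm) [-5.1   2.67  0.01]
t 3.1 pos [ 0.507  -0.074   0.3602] F [ 0.2  0.6 -0.3] w 0.001 j [-0.29  0.25  1.29 -0.    1.6  -0.34]
 turn(x8deg) [-0.01 -0.   -0.02]  shift after turn(x30mm) [-5.    2.67  3.64]
[[ 1.53269539e-03 -9.69702856e-01 -2.44282667e-01  6.44327009e-02]
 [ 9.99998474e-01  1.69105422e-03 -4.38537280e-04  1.76211615e-04]
 [ 8.38346086e-04 -2.44281622e-01  9.69703968e-01 -1.57990680e-01]
 [ 0.00000000e+00  0.00000000e+00  0.00000000e+00  1.00000000e+00]] [[341.38138092   0.         278.49239354]
 [  0.         341.38138092 210.9729713 ]
 [  0.           0.           1.        ]] [-0.05427106  0.          0.          0.          0.        ]
```

View pics/w1.png

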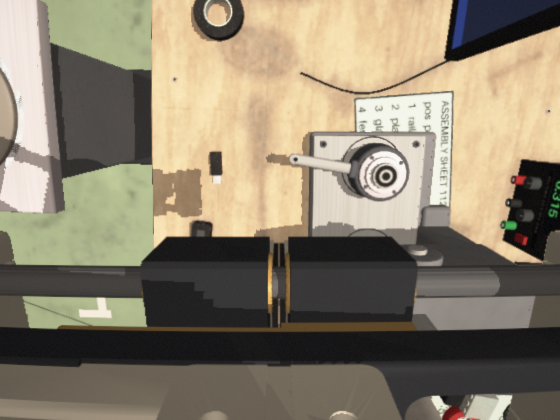

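The wrist view shows the left pot: bearing at (384,177), handle tip hole (295,160), bed's front-left corner (312,134), left ring round the foot. I'll cast these while moving on.

```bash
cat >> go.py <<'E'
def wray(s,o,uv,z):
    import cv2
    q=o["tcp_rot"]; R0=Rn.from_quat(np.r_[q[1:],q[0]]).as_matrix(); T=s["T_tool_cam"]
    p=cv2.undistortPoints(np.array([[uv]],float),s["camera_matrix"],np.array(s["D"]))[0,0]
    c=R0@T[:3,3]+o["position"]; d=R0@T[:3,:3]@np.r_[p,1]
    return c+d*(z-c[2])/d[2]
def PF(w): c,s=np.cos(PA),np.sin(PA); d=np.array(w[:2])-[PX,PY]; return np.array([c*d[0]+s*d[1],-s*d[0]+c*d[1]])
E
python3 - <<'E'
from go import *
from plant import snapshot,observe
o=observe(); s=snapshot("wrist")
for n,uv,z in(("bearing",(384.5,177),.085),("bearing if flush",(384.5,177),.078),("hole",(295,160),.067),("corner",(310.5,134),.03)):
    w=wray(s,o,uv,z); print(n,np.round(w,4),np.round(PF(w),4))
E
```

```text
bearing [ 0.6414 -0.0657  0.085 ] [0.0044 0.1302]
bearing if flush [ 0.6437 -0.0666  0.078 ] [0.0066 0.1292]
hole [ 0.5263 -0.0513  0.067 ] [-0.11    0.1499]
corner [ 0.5477 -0.0176  0.03  ] [-0.087   0.1826]
```

play_rows(
  motion="-1 0.53 0 0 0 0 0;-1 0.53 0 0 0 0 0;-1 0.53 0 0 0 0 0;-1 0.53 0 0 0 0 0;-1 0.55 0 0 0 0 0",
)

```text
time: 3.7
position: [0.5932, -0.217, 0.3622]
tcp_rot: [0.0, 0.69, 0.724, 0.0]
wrist_force: [0.4, 0.1, 0.1]
gripper_width: 0.0009
finger_force: 0.0
```

play_rows(
  motion="0 0 1 0 0 0 0;0 0 1 0 0 0 0;0 0 1 0 0 0 0;0 0 0.6 0 0 0 0;0 0 0 0 0 0 0",
)

```text
time: 4.2
position: [0.5916, -0.2155, 0.251]
tcp_rot: [-0.003, 0.69, 0.724, -0.001]
wrist_force: [-0.1, -0.3, -0.3]
gripper_width: 0.0004
finger_force: 0.0
```

```bash
python3 - <<'E'
from go import *
plan([*W(-.05,-.022),.251],PA); plan([*W(-.05,.017),.251],PA)
E
```

```text
t 4.2 pos [ 0.5916 -0.2155  0.251 ] F [-0.1 -0.3 -0.3] w 0.0004 j [-0.47  0.53  1.16  0.    1.46 -0.52]
 turn(x8deg) [-0.04 -0.02  0.01]  shift after turn(x30mm) [-0.16  0.08  0.  ]
t 4.2 pos [ 0.5916 -0.2155  0.251 ] F [-0.1 -0.3 -0.3] w 0.0004 j [-0.47  0.53  1.16  0.    1.46 -0.52]
 turn(x8deg) [-0.04 -0.02  0.01]  shift after turn(x30mm) [1.14 0.08 0.  ]
```

play_rows(
  motion="0.2 0.03 0 0 0 0 0;0.2 0.03 0 0 0 0 0;0.2 0 0 0 0 0 0;0.2 0 0 0 0 0 0;0.1 0 0 0 0 0 0",
)

```text
time: 4.7
position: [0.5935, -0.1921, 0.2554]
tcp_rot: [0.002, 0.691, 0.723, -0.001]
wrist_force: [-0.6, -9.4, -2.3]
gripper_width: 0.0006
finger_force: 4.6
```

play_rows(
  motion="0.1 0 0 0 0 0 0;0.1 0 0 0 0 0 0;0.05 0 0 0 0 0 0;0 0 0 0 0 0 0;0 0 0 0 0 0 0",
)

```text
time: 5.2
position: [0.5932, -0.1847, 0.2554]
tcp_rot: [0.002, 0.691, 0.723, -0.001]
wrist_force: [-1.3, -7.3, -1.5]
gripper_width: 0.0003
finger_force: 3.9
```

play_rows(
  motion="0.06 0 0 0 0 0 0;0.06 0 0 0 0 0 0;0.06 0 0 0 0 0 0;0 0 0 0 0 0 0;0 0 0 0 0 0 0",
)

```text
time: 5.7
position: [0.593, -0.1811, 0.2555]
tcp_rot: [0.004, 0.691, 0.723, -0.002]
wrist_force: [-1.9, -13.7, -2.8]
gripper_width: 0.0005
finger_force: 6.9
```

play_rows(
  motion="-0.35 0 0 0 0 0 0;-0.35 0 0 0 0 0 0;0 0 -1 0 0 0 50;0 0 -1 0 0 0 50;0 -0.8 -0.7 0 0 0 50",
)

```text
time: 6.2
position: [0.5716, -0.1995, 0.3366]
tcp_rot: [0.001, 0.69, 0.724, 0.001]
wrist_force: [-1.2, 0.0, 0.4]
gripper_width: 0.0196
finger_force: 0.0
```

```bash
python3 - <<'E'
from go import *
plan([.5,-.05,.30],1.447,30)
plan([.5,-.05,.30],1.447,0)
plan([.5,-.05,.30],PA,0)
E
```

```text
t 6.2 pos [ 0.5716 -0.1995  0.3366] F [-1.2  0.   0.4] w 0.0196 j [-0.46  0.44  1.07  0.    1.62 -0.51]
 turn(x8deg) [-2.6  -3.09 -9.78]  shift after turn(x30mm) [ 3.19  4.65 -0.43]
t 6.2 pos [ 0.5716 -0.1995  0.3366] F [-1.2  0.   0.4] w 0.0196 j [-0.46  0.44  1.07  0.    1.62 -0.51]
 turn(x8deg) [  0.02   0.02 -10.02]  shift after turn(x30mm) [2.98 4.65 1.22]
t 6.2 pos [ 0.5716 -0.1995  0.3366] F [-1.2  0.   0.4] w 0.0196 j [-0.46  0.44  1.07  0.    1.62 -0.51]
 turn(x8deg) [0.02 0.   0.01]  shift after turn(x30mm) [ 5.09 -2.15  1.22]
```

play_rows(
  motion="1 -0.43 0.24 0 0 0 50;1 -0.43 0.24 0 0 0 50;1 -0.43 0.24 0 0 0 50;1 -0.43 0.24 0 0 0 50;1 -0.43 0.24 0 0 0 50",
)

```text
time: 6.7
position: [0.4981, -0.0515, 0.2993]
tcp_rot: [0.001, 0.691, 0.723, 0.001]
wrist_force: [0.0, -0.4, 0.0]
gripper_width: 0.0498
finger_force: 0.0
```

play_rows(
  motion="0 0 0 0 0 -1 50;0 0 0 0 0 -1 50;0 0 0 0 0 -1 50;0 0 0 0 0 -1 50;0 0 0 0 0 -1 50",
)

```text
time: 7.2
position: [0.4988, -0.0525, 0.2996]
tcp_rot: [0.001, 0.399, 0.917, 0.0]
wrist_force: [0.8, -0.1, 0.6]
gripper_width: 0.0503
finger_force: 0.0
```

play_rows(
  motion="0 0 0 0 0 -1 50;0 0 0 0 0 -1 50;0 0 0 0 0 -1 50;0 0 0 0 0 -1 50;0 0 0 0 0 -1 50",
)

```text
time: 7.7
position: [0.4988, -0.0525, 0.2996]
tcp_rot: [0.001, 0.061, 0.998, 0.0]
wrist_force: [-0.6, -0.5, -0.1]
gripper_width: 0.0505
finger_force: 0.0
```

play_rows(
  motion="0 0 0 0 -0.95 0 50;0 0 0 0 -0.95 0 50;0 0 0 0 -0.95 0 50;0 0 0 0 -0.9 0 50;0 0 0 0 0 0 50",
)

```text
time: 8.2
position: [0.4952, -0.0516, 0.2973]
tcp_rot: [0.257, 0.062, 0.964, -0.016]
wrist_force: [-0.5, -1.0, -0.7]
gripper_width: 0.0499
finger_force: 0.0
```

```bash
python3 - <<'E'
from go import *
from plant import snapshot
import cv2
plan([.513,-.0504,.098],1.447,30)
cv2.imwrite("pics/t2.png",snapshot("top")["img"][:,:,::-1])
cv2.imwrite("pics/s2.png",snapshot("scene")["img"][:,:,::-1])
s=snapshot("wrist"); cv2.imwrite("pics/w2.png",s["img"][:,:,::-1])
a=[cv2.imread("pics/s2.png")[165:345,250:450],cv2.imread("pics/t2.png")[130:310,225:425]]
cv2.imwrite("pics/c2.png",cv2.resize(cv2.hconcat(a),None,fx=2,fy=2,interpolation=cv2.INTER_CUBIC))
E
```

```text
t 8.2 pos [ 0.4952 -0.0516  0.2973] F [-0.5 -1.  -0.7] w 0.0499 j [-0.32 -0.04  1.9   0.14  0.77 -1.84]
 turn(x8deg) [-0.01 -0.01 -0.03]  shift after turn(x30mm) [2.82 0.11 6.05]
```

View pics/c2.png

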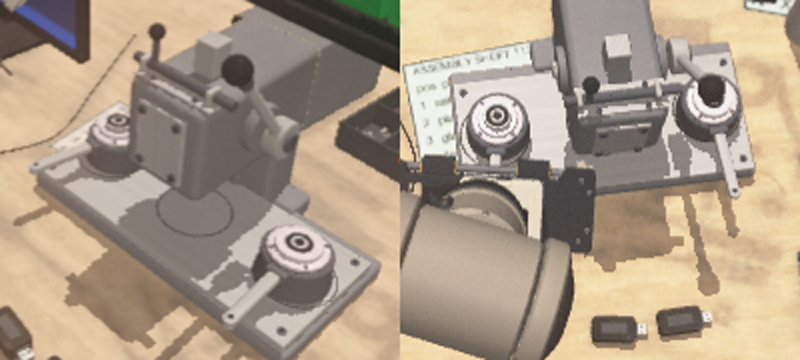

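Knob has moved left (scene (328.5,180.5), top (320.5,172.5)); middle ring is empty, pots in place.

play_rows(
  motion="0.47 0.02 1 0 0 0 50;0.47 0.02 1 0 0 0 50;0.47 0.02 1 0 0 0 50;0.47 0.02 1 0 0 0 50;0.47 0.02 1 0 0 0 50",
)

```text
time: 8.85
position: [0.5153, -0.0524, 0.1359]
tcp_rot: [0.256, 0.061, 0.965, -0.015]
wrist_force: [0.7, 0.3, 0.1]
gripper_width: 0.0498
finger_force: 0.0
```

play_rows(
  motion="0.47 0.02 1 0 0 0 50;0 0 0 0 0 0 50",
)

```text
time: 9.05
position: [0.5213, -0.0564, 0.1189]
tcp_rot: [0.244, 0.061, 0.968, -0.009]
wrist_force: [0.3, 0.5, -0.2]
gripper_width: 0.0503
finger_force: 0.0
```

```bash
python3 - <<'E'
from go import *; from h import *
from plant import snapshot
k1=tri((333.2,171.4),(338.8,185.6))[0];k2=tri((320.5,172.5),(328.5,180.5)); print("knob move",k2[0]-k1,k2)
plan([.5431,-.0541,.0457],1.447,30)
o=observe(); s=snapshot("wrist"); cv2.imwrite("pics/w3.png",s["img"][:,:,::-1])
E
```

```text
knob move [-7.59779646e-04  2.62519152e-02  9.13527881e-05] (array([ 0.59480876, -0.16448031,  0.27012526]), np.float64(0.001744913934060654))
t 9.05 pos [ 0.5213 -0.0564  0.1189] F [ 0.3  0.5 -0.2] w 0.0503 j [-0.32  0.28  2.11  0.37  0.29 -2.1 ]
 turn(x8deg) [ 0.09 -0.22 -0.03]  shift after turn(x30mm) [0.6  0.17 2.47]
```

View pics/w3.png

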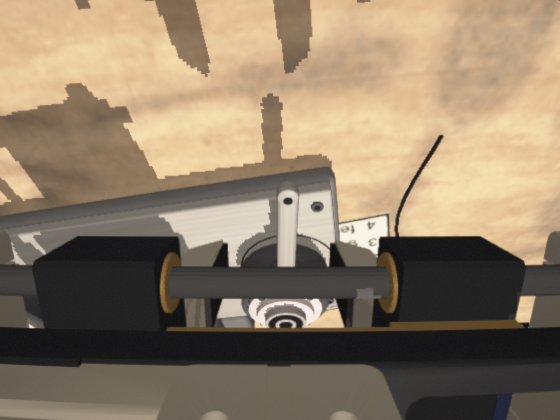

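Bolt drawn ~26 mm. Joint 5 is near its 0.28 limit at this lean, so I'll work out a rough wrist geometry to choose the lean and grip point.

```bash
cat > kin.py <<'E'
from h import *
D=[(1.157,.3427,1.525,0,1.2753,-.146,.1387,.5059,.226),(-.29,.25,1.29,0,1.6,-.34,.507,-.074,.3602),(-.47,.53,1.16,0,1.46,-.52,.5916,-.2155,.251),(-.46,.44,1.07,0,1.62,-.51,.5716,-.1995,.3366),(-.32,-.04,1.9,.14,.77,-1.84,.4952,-.0516,.2973),(-.32,.28,2.11,.37,.29,-2.1,.5213,-.0564,.1189)]
def fk(p,j):
    L1,L2,h,d,lat=p; Y=lambda a:Rn.from_euler('y',a)
    R=Rn.from_euler('z',j[0]); U=R*Y(j[1]); F=U*Y(j[2]); T=F*Rn.from_euler('z',j[3])*Y(j[4])*Rn.from_euler('z',j[5])
    e=np.array([0,0,1.]); return R.apply([0,lat,h])+U.apply(L1*e)+F.apply(L2*e)+T.apply(d*e),T
def res(p): return np.concatenate([fk(p,d)[0]-d[6:] for d in D])
f=least_squares(res,[.4,.4,.2,.25,.07])
if __name__=="__main__":
    print(f.x,np.round(f.fun*1e3,1))
    # tool z desired; j6 free
    def ik(tp,tz,j0=(-.2,.3,2,.3,.5)):
        g=least_squares(lambda j:np.r_[fk(f.x,[*j,0])[0]-tp,.3*(fk(f.x,[*j,0])[1].apply([0,0,1.])-tz)],j0,bounds=([-2.5,-.77,.04,-1,.0],[2.5,2.02,2.7,4.1,2.66])); return g
    for ax,ay in((.641,-.0662),(.643,-.196)):
      for dist in(.108,.095):
        for lean in(15,20,25,30):
          for yaw in(-.1235,):
            u=np.array([np.cos(yaw),np.sin(yaw),0]); l=np.radians(lean); tz=np.sin(l)*u-np.cos(l)*np.array([0,0,1.])
            g=ik(np.array([ax,ay,.062])-dist*u+.0188*tz,tz); print(ay,dist,lean,np.round(g.x,2),round(g.cost*1e6,2))
E
python3 kin.py
```

```text
[0.5036559  0.37462782 0.14714559 0.28401694 0.07692737] [  2.8   7.6   1.9  -6.4   4.9   2.5  -0.2   1.4   2.1  -7.2   5.7   5.
  -8.1   0.3   0.5  11.   -8.  -12. ]
-0.0662 0.108 15 [-0.26  0.44  1.98  0.08  0.45] 0.0
-0.0662 0.108 20 [-0.27  0.43  2.05  0.15  0.32] 0.0
-0.0662 0.108 25 [-0.27  0.41  2.12  0.34  0.19] 0.0
-0.0662 0.108 30 [-0.28  0.41  2.18  1.13  0.09] 0.0
-0.0662 0.095 15 [-0.26  0.46  1.95  0.08  0.47] 0.0
-0.0662 0.095 20 [-0.26  0.44  2.02  0.14  0.34] 0.0
-0.0662 0.095 25 [-0.27  0.43  2.08  0.3   0.21] 0.0
-0.0662 0.095 30 [-0.28  0.42  2.15  0.95  0.09] 0.0
-0.196 0.108 15 [-0.51  0.49  1.9   0.2   0.52] 0.0
-0.196 0.108 20 [-0.53  0.47  1.96  0.35  0.41] 0.0
-0.196 0.108 25 [-0.55  0.46  2.03  0.61  0.31] 0.0
-0.196 0.108 30 [-0.57  0.45  2.09  1.07  0.25] 0.0
-0.196 0.095 15 [-0.5   0.51  1.86  0.19  0.53] 0.0
-0.196 0.095 20 [-0.52  0.49  1.93  0.33  0.42] 0.0
-0.196 0.095 25 [-0.54  0.47  2.    0.57  0.32] 0.0
-0.196 0.095 30 [-0.55  0.47  2.06  1.01  0.25] 0.0
```

play_rows(
  motion="0 0 -0.5 0 0.5 0 50;0 0 0 0 0.55 0 50;0 0 0 0 0 0 50",
)

```text
time: 9.4
position: [0.5156, -0.0562, 0.1369]
tcp_rot: [0.176, 0.061, 0.982, -0.006]
wrist_force: [0.0, -0.2, 1.0]
gripper_width: 0.05
finger_force: 0.0
```

```bash
python3 - <<'E'
from go import *
plan([.5353,-.0531,.0443],1.447,20)
E
```

```text
t 9.4 pos [ 0.5156 -0.0562  0.1369] F [ 0.  -0.2  1. ] w 0.05 j [-0.3   0.27  1.98  0.14  0.54 -1.85]
 turn(x8deg) [ 0.07  0.04 -0.01]  shift after turn(x30mm) [0.45 0.18 3.12]
```

play_rows(
  motion="0.15 0.06 0.8 0.07 0.04 0 50;0.15 0.06 0.8 0 0 0 50;0.15 0.06 0.8 0 0 0 50;0 0 0.3 0 0 0 50;0 0 0 0 0 0 50",
)

```text
time: 9.9
position: [0.5274, -0.0511, 0.0525]
tcp_rot: [0.17, 0.062, 0.983, -0.009]
wrist_force: [-0.1, 0.1, 0.5]
gripper_width: 0.0497
finger_force: 0.0
```

```bash
python3 - <<'E'
from go import *
plan([.5353,-.0531,.0443],1.447,20)
E
```

```text
t 9.9 pos [ 0.5274 -0.0511  0.0525] F [-0.1  0.1  0.5] w 0.0497 j [-0.27  0.45  2.03  0.16  0.33 -1.86]
 turn(x8deg) [ 0.01 -0.05 -0.01]  shift after turn(x30mm) [-0.16 -0.03  0.35]
```

play_rows(
  motion="-0.16 -0.03 0.35 0 0 0 50;0 0 0 0 0 0 30;0 0 0 0 0 0 20;0 0 0 0 0 0 8;0 0 0 0 0 0 8",
  force=20,
)

```text
time: 10.4
position: [0.5354, -0.0532, 0.0453]
tcp_rot: [0.171, 0.062, 0.983, -0.01]
wrist_force: [-0.0, 0.1, 0.5]
gripper_width: 0.0224
finger_force: 0.0
```

play_rows(
  motion="0 0 0 0 0 0 8;0 0 0 0 0 0 8;0 0 0 0 0 0 8",
)

```text
time: 10.7
position: [0.5353, -0.0531, 0.045]
tcp_rot: [0.171, 0.062, 0.983, -0.01]
wrist_force: [-0.7, 1.0, 3.3]
gripper_width: 0.0135
finger_force: 20.0
```

```bash
python3 - <<'E'
from go import *
plan([.5353,-.0531,.0443],1.447,20)
E
```

```text
t 10.7 pos [ 0.5353 -0.0531  0.045 ] F [-0.7  1.   3.3] w 0.0135 j [-0.27  0.47  2.02  0.16  0.32 -1.87]
 turn(x8deg) [ 0.01 -0.04 -0.01]  shift after turn(x30mm) [0.01 0.   0.02]
```

play_rows(
  motion="-0.026 -0.2 0.01 -0.025 0 -0.069 8;-0.026 -0.4 0.01 -0.025 0 -0.069 8;-0.026 -0.4 0.01 -0.025 0 -0.069 8;-0.026 -0.4 0.01 -0.025 0 -0.069 8;0 0 0 0 0 0 8",
)

```text
time: 11.2
position: [0.5339, -0.0957, 0.0446]
tcp_rot: [0.17, 0.042, 0.984, -0.006]
wrist_force: [-0.3, 3.6, 2.6]
gripper_width: 0.0158
finger_force: 21.0
```

```bash
python3 - <<'E'
from go import *
plan([.5364,-.196,.0447],1.571,20)
E
```

```text
t 11.2 pos [ 0.5339 -0.0957  0.0446] F [-0.3  3.6  2.6] w 0.0158 j [-0.38  0.48  2.    0.3   0.35 -2.13]
 turn(x8deg) [-0.19 -0.04 -0.58]  shift after turn(x30mm) [-0.08 -3.34  0.02]
```

play_rows(
  motion="-0.02 -0.41 0.01 -0.024 0 -0.07 8;-0.02 -0.41 0.01 -0.024 0 -0.07 8;-0.01 -0.41 0.005 -0.024 0 -0.07 8;-0.01 -0.41 0 -0.024 0 -0.07 8;0 -0.4 0 -0.024 0 -0.07 8",
)

```text
time: 11.7
position: [0.5319, -0.1555, 0.0442]
tcp_rot: [0.17, 0.016, 0.985, -0.001]
wrist_force: [0.8, 4.9, 2.2]
gripper_width: 0.0161
finger_force: 21.1
```

play_rows(
  motion="0 -0.4 0 -0.024 0 -0.07 8;0 -0.4 0 -0.024 0 -0.07 8;0 -0.3 0 -0.024 0 -0.07 8;0 0 0 0 0 0 8;0 0 0 0 0 0 8",
)

```text
time: 12.2
position: [0.531, -0.1888, 0.0442]
tcp_rot: [0.171, 0.001, 0.985, 0.001]
wrist_force: [-3.2, 1.2, 4.0]
gripper_width: 0.0159
finger_force: 20.5
```

```bash
python3 - <<'E'
from go import *; from h import *
from plant import snapshot
plan([.5364,-.196,.0447],1.571,20)
im=[snapshot(n)["img"][:,:,::-1] for n in("scene","top")]
cv2.imwrite("pics/s4.png",im[0]);cv2.imwrite("pics/t4.png",im[1])
a=[cv2.resize(im[0][200:320,270:420],(800,640),interpolation=cv2.INTER_CUBIC)[:600]]
cv2.imwrite("pics/c4.png",a[0])
E
```

```text
t 12.2 pos [ 0.531  -0.1888  0.0442] F [-3.2  1.2  4. ] w 0.0159 j [-0.58  0.51  1.93  0.44  0.45 -2.53]
 turn(x8deg) [ 0.01 -0.05 -0.02]  shift after turn(x30mm) [-0.17 -0.24  0.05]
```

View pics/c4.png

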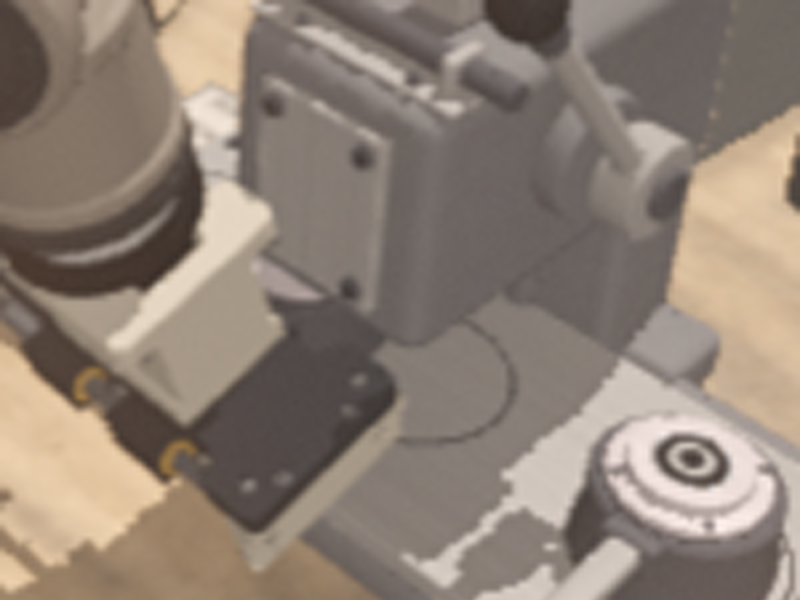

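The ring under the ram is still largely uncovered (right arc at (510,385)); the opening of 16 mm says the handle has yawed in the pads. A firmer grip should square it.

play_rows(
  motion="-0.1 0 0.03 0 0 0 5;0 0 0 0 0 0 5;0 0 0 0 0 0 5;0 0 0 0 0 0 5",
  force=60,
)

```text
time: 12.7
position: [0.534, -0.1885, 0.0443]
tcp_rot: [0.17, 0.001, 0.985, 0.001]
wrist_force: [-4.3, 2.6, 3.8]
gripper_width: 0.0144
finger_force: 57.4
```

```bash
python3 - <<'E'
from go import *; from h import *
from plant import snapshot
plan([.5364,-.196,.0447],1.571,20)
o=observe(); s=snapshot("wrist"); np.savez("w5.npz",pos=o["position"],rot=o["tcp_rot"],T=s["T_tool_cam"])
im=[s["img"][:,:,::-1],snapshot("scene")["img"][:,:,::-1]]
cv2.imwrite("pics/w5.png",im[0]);cv2.imwrite("pics/s5.png",im[1])
a=cv2.resize(im[1][240:310,310:400],None,fx=4.4,fy=4.4,interpolation=cv2.INTER_CUBIC)
b=cv2.resize(im[0][120:360,170:400],(396,413)); b=cv2.copyMakeBorder(b,0,0,0,0,0)
a=cv2.copyMakeBorder(a,0,413-a.shape[0],0,0,cv2.BORDER_CONSTANT)
cv2.imwrite("pics/c5.png",cv2.hconcat([a,b]))
E
```

```text
t 12.7 pos [ 0.534  -0.1885  0.0443] F [-4.3  2.6  3.8] w 0.0144 j [-0.58  0.52  1.92  0.44  0.45 -2.52]
 turn(x8deg) [ 0.01 -0.05 -0.01]  shift after turn(x30mm) [-0.08 -0.25  0.02]
```

View pics/c5.png

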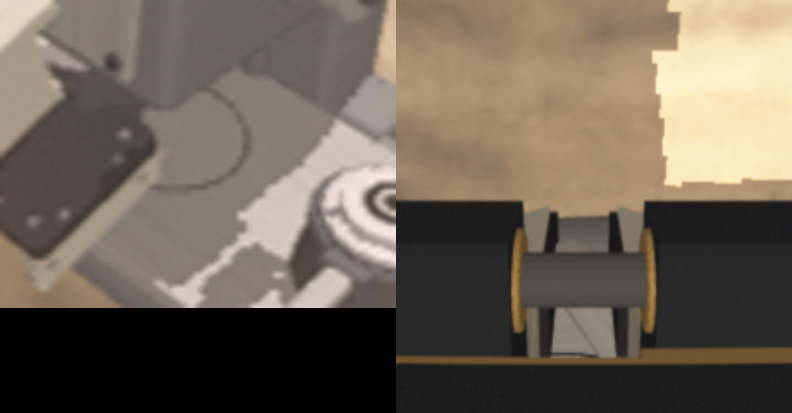

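The ring's right half is still bare bed in scene, so the pot lags well to the left. I'll locate its visible white housing rim numerically.

```bash
python3 - <<'E'
from h import *
a0=cv2.imread("pics/scene0.png").astype(int)
for n in("s4","s5"):
    a=cv2.imread(f"pics/{n}.png").astype(int)
    roi=a[235:285,300:365]; old=a0[235:285,300:365]
    m=(roi.min(2)>165)&(roi.max(2)-roi.min(2)<40)&(np.abs(roi-old).sum(2)>60)
    nl,lab,st,ce=cv2.connectedComponentsWithStats(m.astype(np.uint8))
    print(n,[(st[i][:5]+np.array([300,235,0,0,0])) for i in range(1,nl) if st[i][4]>3])
a=cv2.imread("pics/s5.png"); 
for v in range(244,262): print(v,' '.join("%3d"%x for x in cv2.cvtColor(a,cv2.COLOR_BGR2GRAY)[v,312:352]))
for y in(-.196,-.186,-.176,-.166,-.15): print(y,[proj("scene",[.643+dx,y+dy,z])[0].round(1) for dx,dy,z in((0,0,.078),(-.03,-.02,.078),(0,-.04,.03),(-.04,0,.03))])
E
```

```text
s4 [array([300, 235,  21,  22, 166])]
s5 [array([300, 235,  22,  22, 173])]
244 215 215 216 214 203 181 162 154 152 142 130 125 125 127 124 124 126 127 126 124 124 125 124 123 124 124 127 132 132 120 105 101 101 101 103 105 108 111 110 108
245 216 216 214 202 179 160 154 152 137 117 119 124 127 126 124 124 126 125 125 124 124 125 123 123 124 126 127 133 134 120 104 101 102 101 103 105 108 110 110 108
246 216 214 202 179 159 153 147 135 123 120 125 126 126 126 124 124 126 126 125 125 125 124 124 124 124 125 128 134 135 118 102 100 100 101 103 107 109 110 110 107
247 214 202 179 159 154 152 135 109 106 118 125 125 126 127 124 124 127 125 125 126 124 124 124 122 124 126 127 134 135 116  99  99 100 100 102 106 109 110 110 107
248 203 179 160 154 154 155 167 156 118 103 113 122 127 126 124 123 126 126 125 124 123 123 124 123 125 125 126 134 132 113 100 100 100 101 104 105 108 110 109 105
249 179 159 154 153 154 156 178 199 178 125 104 106 120 127 125 125 126 127 126 125 123 124 123 123 124 125 126 133 129 111 100  99  99 102 104 106 109 110 107 106
250 158 154 153 154 154 154 161 173 166 
[... 1726 characters left out ...]
0  99  99 103 106 110 110 107 105 101
261 154 154 154 154 155 154 154 154 154 154 155 150 117  72  72  79  82  84  83  84  83  84  83  83  81  80  80  82  87  94  98 100 101 104 106 110 109 105 104 102
-0.196 [array([348.5, 254.5]), array([345.8, 265. ]), array([359.9, 280. ]), array([334.3, 278.3])]
-0.186 [array([345.2, 252.3]), array([342.4, 262.6]), array([356.5, 277.6]), array([331.1, 275.9])]
-0.176 [array([341.9, 250. ]), array([339.1, 260.2]), array([353.2, 275.2]), array([328. , 273.5])]
-0.166 [array([338.7, 247.9]), array([335.8, 257.9]), array([349.9, 272.8]), array([324.9, 271.2])]
-0.15 [array([333.6, 244.4]), array([330.6, 254.2]), array([344.7, 269.1]), array([320.1, 267.5])]
```

play_rows(
  motion="0 0 0 0 0 0 50;0 0 0 0 0 0 50;0 0 0 0 0 0 50;0 0 -1 0 0 0 50;0.5 0 -1 0 0 0 50",
)

```text
time: 13.3
position: [0.5012, -0.19, 0.0966]
tcp_rot: [0.171, 0.001, 0.985, 0.0]
wrist_force: [0.5, -1.2, 0.9]
gripper_width: 0.0484
finger_force: 0.0
```

play_rows(
  motion="1 0 -1 0 0 0 50;1 0 -1 0 0 0 50;1 0 -1 0 0 0 50;0 0 0 0 0 0 50",
)

```text
time: 13.7
position: [0.383, -0.1896, 0.152]
tcp_rot: [0.172, 0.002, 0.985, -0.001]
wrist_force: [0.8, -1.4, -0.1]
gripper_width: 0.0501
finger_force: 0.0
```

```bash
python3 - <<'E'
from go import *; from h import *
from plant import snapshot
plan([.5364,-.196,.0447],1.571,20)
o=observe(); s=snapshot("wrist"); im=[s["img"][:,:,::-1],snapshot("scene")["img"][:,:,::-1],snapshot("top")["img"][:,:,::-1]]
np.savez("w6.npz",position=o["position"],tcp_rot=o["tcp_rot"],T_tool_cam=s["T_tool_cam"],camera_matrix=s["camera_matrix"],D=s["D"])
for n,i in zip("wst",im): cv2.imwrite(f"pics/{n}6.png",i)
f=lambda i,x,y,w,h,W,H:cv2.resize(np.ascontiguousarray(i[y:y+h,x:x+w]),(W,H),interpolation=cv2.INTER_CUBIC)
c=cv2.hconcat([f(im[1],285,200,120,100,400,333),f(im[2],240,160,120,100,400,333)])
d=f(im[0],0,60,560,267-9,560,258); d=cv2.copyMakeBorder(d,0,0,0,240,cv2.BORDER_CONSTANT)
cv2.imwrite("pics/c6.png",cv2.vconcat([c,d]))
E
```

```text
t 13.7 pos [ 0.383  -0.1896  0.152 ] F [ 0.8 -1.4 -0.1] w 0.0501 j [-0.83  0.12  2.13  0.4   0.69 -2.68]
 turn(x8deg) [-0.02 -0.03 -0.03]  shift after turn(x30mm) [-3.58 -0.21  5.11]
```

View pics/c6.png

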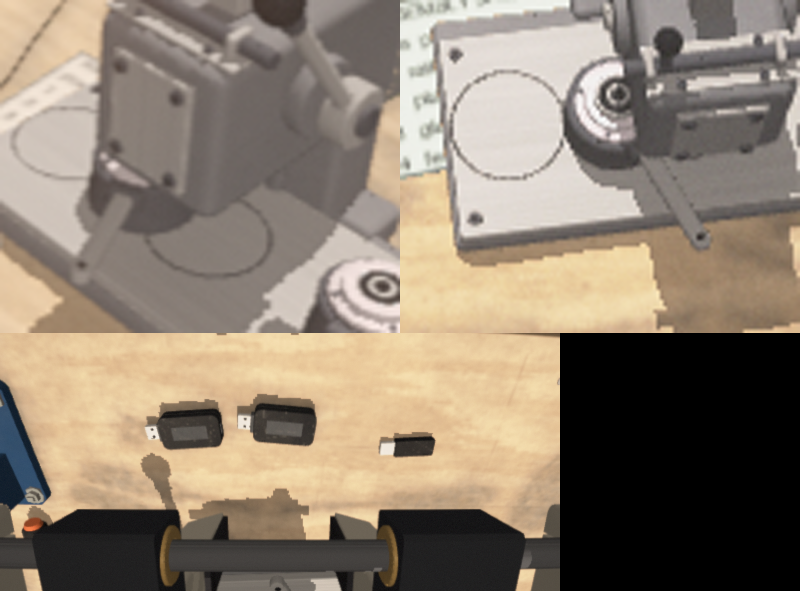

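The picture shows the pot between the rings, yawed: top bearing (305,188.5), handle hole (330,231.5); left ring centre now visible at (272.3,197.8); scene handle hole (309.6,279.8). The 20 N grip was too weak to hold yaw.

```bash
python3 - <<'E'
from go import *; from h import *
print("ringL",onz("top",(272.0,197.5),.03),"model",W(0,.135))
b=onz("top",(304.8,188.2),.085); h=onz("top",(330,231.1),.067); h2=onz("scene",(309.3,279.5),.067)
print("bearing",b,"hole",h,h2,"len",np.linalg.norm((b-h)[:2]),"yaw",np.arctan2(*(b-h)[1::-1]))
# ring fits from dark thin line: automatic ellipse on left ring, top view
g=cv2.cvtColor(cv2.imread("pics/t6.png"),cv2.COLOR_BGR2GRAY)
bh=cv2.morphologyEx(g,cv2.MORPH_BLACKHAT,np.ones((5,5)))
ys,xs=np.where(bh>25); d=np.hypot(xs-272.2,ys-197.8); k=(d>13)&(d<19)
e=cv2.fitEllipse(np.c_[xs[k],ys[k]].astype(np.float32)); print(k.sum(),e, onz("top",e[0],.03))
g=cv2.cvtColor(cv2.imread("pics/s6.png"),cv2.COLOR_BGR2GRAY)
bh=cv2.morphologyEx(g,cv2.MORPH_BLACKHAT,np.ones((5,5)))
t=np.linspace(0,2*np.pi,72,endpoint=False)
best=None
# cast dark pixels near the mid ring onto the bed and fit a circle
ys,xs=np.where(bh>8); P=np.array([onz("scene",(x,y),.03)[:2] for x,y in zip(xs,ys) if 320<x<375 and 250<y<290])
c=np.array([.6435,-.1958])
for it in range(5):
    r=np.linalg.norm(P-c,axis=1); Q=P[abs(r-.043)<(.005 if it<2 else .003)]
    c=least_squares(lambda c:np.linalg.norm(Q-c,axis=1)-.043,c,loss='soft_l1',f_scale=.001).x
print("mid ring",c,len(Q),np.degrees(np.sort(np.arctan2(*(Q-c).T[::-1])))[::8].round())
E
```

```text
ringL [ 0.63522342 -0.0630298   0.03      ] model [ 0.63679219 -0.0611428 ]
bearing [ 0.63275147 -0.14295264  0.085     ] hole [ 0.52649075 -0.19399767  0.067     ] [ 0.53055422 -0.19051363  0.067     ] len 0.11788527243765755 yaw 0.4478249630767305
152 ((272.0707702636719, 197.13796997070312), (31.93837547302246, 35.515159606933594), 84.80171203613281) [ 0.63617037 -0.06327454  0.03      ]
mid ring [ 0.64664243 -0.19343259] 117 [-178. -164. -151. -137. -125. -108.  -92.  -76.  -61.  -43.  -25.   -9.
  144.  158.  174.]
```

play_rows(
  motion="-0.93 0.015 0.7 0 0 0 40;-0.93 0.015 0.7 0 0 0 40;-0.93 0.015 0.7 0 0 0 40;-0.93 0.015 0.7 0 0 0 40;0 0 0 0 0 0 40",
)

```text
time: 14.35
position: [0.5221, -0.1869, 0.1065]
tcp_rot: [0.171, -0.0, 0.985, 0.001]
wrist_force: [0.6, -0.3, 0.3]
gripper_width: 0.0401
finger_force: 0.0
```

```bash
python3 - <<'E'
from go import *
plan([.541,-.188,.0447],1.571,20)
E
```

```text
t 14.35 pos [ 0.5221 -0.1869  0.1065] F [ 0.6 -0.3  0.3] w 0.0401 j [-0.59  0.39  1.9   0.35  0.6  -2.43]
 turn(x8deg) [ 0.02 -0.05  0.  ]  shift after turn(x30mm) [ 0.11 -0.04  2.15]
```

play_rows(
  motion="0.03 0 0.7 0 0 0 40;0.03 0 0.7 0 0 0 40;0.03 0 0.6 0 0 0 40;0 0 0.15 0 0 0 40;0 0 0 0 0 0 40",
)

```text
time: 14.85
position: [0.5375, -0.1871, 0.0461]
tcp_rot: [0.17, 0.001, 0.985, 0.001]
wrist_force: [-0.3, -0.2, -0.5]
gripper_width: 0.0404
finger_force: 0.0
```

play_rows(
  motion="0 0.2 0 0 0 0 40;0 0.2 0 0 0 0 40;0 0.2 0 0 0 0 40;0 0.2 0 -0.03 0 -0.1 40;0 0.2 0 -0.03 0 -0.1 40",
)

```text
time: 15.35
position: [0.5378, -0.1571, 0.0477]
tcp_rot: [0.171, -0.014, 0.985, 0.002]
wrist_force: [-0.8, -2.2, -0.2]
gripper_width: 0.0397
finger_force: 0.6
```

play_rows(
  motion="0 0.2 0 -0.03 0 -0.1 40;0 0.2 0 0 0 0 40;0 0.2 0 0 0 0 40;0 0.2 0 0 0 0 40;0 0 0 0 0 0 40",
)

```text
time: 15.85
position: [0.5366, -0.1327, 0.0472]
tcp_rot: [0.171, -0.021, 0.985, 0.003]
wrist_force: [-0.7, -0.2, -0.4]
gripper_width: 0.0403
finger_force: 0.0
```

```bash
python3 - <<'E'
from go import *; from h import *
from plant import snapshot
plan([.541,-.130,.0447],1.617,20)
for n in("top","scene"): cv2.imwrite(f"pics/{n}7.png",snapshot(n)["img"][:,:,::-1])
g0=cv2.imread("pics/t6.png"); 
# template = bearing patch from the earlier top view
t=g0[180:197,297:311]
for n in("t6","top7"):
    r=cv2.matchTemplate(cv2.imread(f"pics/{n}.png")[165:215,250:340],t,cv2.TM_CCOEFF_NORMED); _,v,_,l=cv2.minMaxLoc(r); print(n,v,l)
E
```

```text
t 15.85 pos [ 0.5366 -0.1327  0.0472] F [-0.7 -0.2 -0.4] w 0.0403 j [-0.48  0.49  1.96  0.42  0.42 -2.46]
 turn(x8deg) [-0.01 -0.04 -0.02]  shift after turn(x30mm) [-0.11  0.08  0.13]
t6 0.9999990463256836 (47, 15)
top7 0.8709111213684082 (45, 14)
```

play_rows(
  motion="0.03 -0.2 0.08 0 0 0 40;0 -0.18 0 0 0 0 40;0 0 0 0 0 0 20;0 0 0 0 0 0 5;0 0 0 0 0 0 5",
  force=60,
)

```text
time: 16.45
position: [0.5371, -0.1452, 0.0447]
tcp_rot: [0.171, -0.021, 0.985, 0.003]
wrist_force: [0.5, 0.1, -0.7]
gripper_width: 0.0205
finger_force: 0.0
```

play_rows(
  motion="0 0 0 0 0 0 5;0 0 0 0 0 0 5;0 0 0 0 0 0 5;0 0 0 0 0 0 5;0 0 0 0 0 0 5",
)

```text
time: 16.95
position: [0.5371, -0.1447, 0.0447]
tcp_rot: [0.171, -0.021, 0.985, 0.003]
wrist_force: [-0.9, 2.9, 1.8]
gripper_width: 0.0132
finger_force: 59.9
```

```bash
cat > bear.py <<'E'
# bearing centre in the top view: template of the first good view, sub-pixel by parabola
from h import *
def bearing(img,roi=(250,165,340,215),ref="t6"):
    t=cv2.imread(f"pics/{ref}.png")[180:197,297:311]; x0,y0,x1,y1=roi
    r=cv2.matchTemplate(img[y0:y1,x0:x1],t,cv2.TM_CCOEFF_NORMED); _,v,_,(x,y)=cv2.minMaxLoc(r)
    return v,(x0+x+7.8,y0+y+8.2)
E
python3 - <<'E'
from go import *; from bear import *
from plant import snapshot
plan([.541,-.143,.0447],1.617,20)
a=snapshot("top")["img"][:,:,::-1].copy(); cv2.imwrite("pics/top8.png",a); v,p=bearing(a); w=onz("top",p,.085); print(v,p,w, w[:2]+[.002,.00175])
E
```

```text
t 16.95 pos [ 0.5371 -0.1447  0.0447] F [-0.9  2.9  1.8] w 0.0132 j [-0.5   0.5   1.95  0.43  0.43 -2.49]
 turn(x8deg) [-0.01 -0.04 -0.02]  shift after turn(x30mm) [-0.13  0.05  0.04]
0.8810890316963196 (303.8, 187.2) [ 0.63549861 -0.14079159  0.085     ] [ 0.63749861 -0.13904159]
```

play_rows(
  motion="-0.02 -0.15 0.007 0 0 0 5;-0.02 -0.23 0.007 0 0 0 5;-0.02 -0.23 0.007 0 0 0 5;-0.02 -0.23 0.007 0 0 0 5;-0.02 -0.23 0.007 0 0 0 5",
)

```text
time: 17.5
position: [0.5415, -0.1768, 0.0446]
tcp_rot: [0.171, -0.021, 0.985, 0.004]
wrist_force: [0.1, 4.6, 2.0]
gripper_width: 0.013
finger_force: 60.0
```

play_rows(
  motion="-0.02 -0.23 0.007 0 0 0 5;-0.02 -0.23 0.007 0 0 0 5;0 -0.2 0 0 0 0 5;0 -0.12 0 0 0 0 5;0 0 0 0 0 0 5",
)

```text
time: 18.0
position: [0.5441, -0.2012, 0.0447]
tcp_rot: [0.171, -0.02, 0.985, 0.003]
wrist_force: [-0.0, 1.5, -0.3]
gripper_width: 0.0132
finger_force: 59.9
```

play_rows(
  motion="0 0 0 0 0 0 5;0 0 0 0 0 0 5",
)

```text
time: 18.2
position: [0.544, -0.2006, 0.0447]
tcp_rot: [0.171, -0.021, 0.985, 0.003]
wrist_force: [-0.6, 1.1, -1.3]
gripper_width: 0.0129
finger_force: 59.9
```

```bash
python3 - <<'E'
from go import *; from h import *
from plant import snapshot
plan([.5371+.0071,-.1447-.0552,.0447],1.614,20)
a=snapshot("scene")["img"][:,:,::-1].copy(); cv2.imwrite("pics/s9.png",a)
g=cv2.cvtColor(a,cv2.COLOR_BGR2GRAY)
P=lambda c,r,z,t:proj("scene",[[c[0]+r*np.cos(k),c[1]+r*np.sin(k),z] for k in t])
for v in range(260,290,3): print(v,' '.join("%3d"%x for x in g[v,334:380]))
t=np.radians([-120,-105,-90,-75,-60,-45])
print("foot(scene frame)",P((.6466,-.1934),.040,.03,t).round(1).tolist()); print("ring",P((.6466,-.1934),.043,.03,t).round(1).tolist())
E
```

```text
t 18.2 pos [ 0.544  -0.2006  0.0447] F [-0.6  1.1 -1.3] w 0.0129 j [-0.6   0.54  1.88  0.44  0.49 -2.57]
 turn(x8deg) [-0.01 -0.04 -0.01]  shift after turn(x30mm) [-0.01  0.02  0.  ]
260  73  80 103 119 113 101  96  98  99  99 101 104 106 109 110 109 103 103 101 103 104 116 139 152 155 154 152 139 104  78  80 112 128 127 127 127 128 128 127 128 129 118 105 101  99 100
263  73  75  75  75  83 103 124 137 128 101  87  91  99 106 108 104 106 124 146 156 158 159 159 160 156 137 104  82  79  79  92 117 127 127 128 127 127 127 127 129 130 129 129 128 128 129
266  75  74  76  74  74  74  75  75  74  76  75  75  76  75  77  91 106 116 113 104  94  89  84  79  82  83  83  81  79  77  90 118 127 128 126 127 126 127 128 128 128 127 128 129 129 129
269  75  75  76  75  74  75  75  75  75  76  75  74  69  75  74  65  60  61  62  61  70  80  85  83  82  81  81  79  77  75  80  83 111 128 128 128 127 129 126 125 127 127 129 129 128 127
272  75  77  76  73  75  75  75  75  75  74  68  62  62  65  67  63  63  63  63  62  66  92  95  84  81  82  81  79  76  81 102  98 102 122 129 129 127 128 128 129 1
[... 479 characters left out ...]
149 138 125 113 104 101  97 112 125 128 128 130 129 129 128 129 128 128 133 140 178 197 198 197 196 196 198
284  62  62  61  62  62  63  61  61  63  60  62  83 129 152 154 154 154 145 131 126 127 127 126 127 127 128 127 127 127 129 129 127 127 127 134 141 183 198 199 200 200 199 201 200 200 197
287  64  64  63  62  61  62  60  58  71 110 144 154 154 153 146 135 126 126 126 127 128 127 127 126 128 128 127 128 126 126 132 141 177 199 202 201 200 199 200 200 200 200 199 200 200 184
foot(scene frame) [[352.2, 281.4], [356.5, 280.4], [360.1, 278.7], [362.7, 276.3], [364.2, 273.4], [364.5, 270.4]]
ring [[352.6, 282.4], [357.3, 281.3], [361.1, 279.4], [363.9, 276.8], [365.5, 273.8], [365.8, 270.4]]
```

```bash
python3 - <<'E'
from h import *
g=cv2.cvtColor(cv2.imread("pics/s9.png"),cv2.COLOR_BGR2GRAY)
c=np.array([.6466,-.1934]); rs=np.arange(.032,.050,.001)
print("r mm",(rs*1e3).astype(int))
for a in range(-110,-35,10):
    t=np.radians(a); uv=proj("scene",[[c[0]+r*np.cos(t),c[1]+r*np.sin(t),.03] for r in rs]).astype(np.float32)
    print(a,cv2.remap(g,uv[None,:,0],uv[None,:,1],cv2.INTER_LINEAR)[0])
E
```

```text
r mm [32 33 34 35 36 37 38 39 40 41 42 43 44 45 46 47 48 49]
-110 [154 154 154 151 145 140 134 128 124 117 109 102  99 109 117 124 126 127]
-100 [103  93  89  91  95 101 110 117 123 118 110 102  98 108 117 124 127 128]
-90 [ 84  84  85  87  91  99 108 117 121 119 115 113 114 119 124 126 127 128]
-80 [ 83  83  82  82  86  92 101 111 117 112 105 101 106 115 121 126 128 128]
-70 [ 81  82  82  83  85  91 103 115 115 112 108 108 111 119 126 128 128 129]
-60 [ 80  79  79  79  83  88  98 109 111 105 100 103 107 115 123 127 128 128]
-50 [ 79  78  77  77  78  82  92 100  99  98  99 101 108 117 123 126 129 129]
-40 [ 79  79  78  77  76  75  78  80  82  83  88  99 109 117 124 126 127 128]
```

play_rows(
  motion="0.04 -0.04 -0.014 0 0 0 5;0.04 -0.045 -0.014 0 0 0 5;0 0 0 0 0 0 5;0 0 0 0 0 0 5;0 0 0 0 0 0 5",
)

```text
time: 18.75
position: [0.5415, -0.203, 0.0448]
tcp_rot: [0.171, -0.021, 0.985, 0.003]
wrist_force: [0.9, 0.5, -1.3]
gripper_width: 0.0135
finger_force: 59.9
```

```bash
cat > gap.py <<'E'
from h import *
from plant import snapshot
from go import plan
plan([.5415,-.2028,.0447],1.614,20)
a=snapshot("scene")["img"][:,:,::-1].copy(); cv2.imwrite("pics/sg.png",a); g=cv2.cvtColor(a,cv2.COLOR_BGR2GRAY)
c=np.array([.6466,-.1934]); rs=np.arange(.032,.050,.001)
for k in range(-110,-35,10):
    t=np.radians(k); uv=proj("scene",[[c[0]+r*np.cos(t),c[1]+r*np.sin(t),.03] for r in rs]).astype(np.float32)
    print(k,cv2.remap(g,uv[None,:,0],uv[None,:,1],cv2.INTER_LINEAR)[0])
E
python3 gap.py
```

```text
t 18.75 pos [ 0.5415 -0.203   0.0448] F [ 0.9  0.5 -1.3] w 0.0135 j [-0.6   0.53  1.88  0.44  0.49 -2.59]
 turn(x8deg) [-0.01 -0.04 -0.  ]  shift after turn(x30mm) [-0.    0.01  0.  ]
-110 [143 149 152 151 146 141 136 131 125 118 109 102  99 109 116 123 125 126]
-100 [107  94  88  86  85  84  90  98 107 109 104 100  99 108 117 124 127 128]
-90 [ 87  84  83  83  84  84  88  95 103 108 108 110 113 119 124 127 128 129]
-80 [ 82  82  83  84  84  86  91 101 108 106 102 101 106 114 121 126 129 129]
-70 [ 81  81  81  81  82  84  93 103 106 107 106 108 111 119 125 128 128 129]
-60 [ 79  78  78  79  79  81  88 100 103  99  97 102 107 115 123 126 127 128]
-50 [ 80  79  78  77  77  79  86  93  94  94  97 101 109 117 123 126 128 128]
-40 [ 79  78  78  77  76  74  77  79  81  82  87  98 109 117 124 126 127 128]
```

play_rows(
  motion="0 0 0 0 0 0 20;0 0 0 0 0 0 40;0 0 0 0 0 0 50;0 0 -0.5 0 0 0 50;0 0 -1 0 0 0 50",
)

```text
time: 19.3
position: [0.5255, -0.203, 0.0859]
tcp_rot: [0.169, -0.021, 0.985, 0.004]
wrist_force: [0.0, -0.6, 0.3]
gripper_width: 0.0468
finger_force: 0.0
```

play_rows(
  motion="0 0 -1 0 0 0 50;0 0 -1 0 0 0 50;0 -0.6 -1 0 0 0 50;0 -0.8 -1 0 0 0 50;-0.5 -0.8 -1 0 0 0 50",
)

```text
time: 19.8
position: [0.4913, -0.2712, 0.2345]
tcp_rot: [0.17, -0.021, 0.985, 0.003]
wrist_force: [1.1, -0.7, 0.0]
gripper_width: 0.0498
finger_force: 0.0
```

play_rows(
  motion="-0.6 -0.4 -1 0 0 0 50;-0.6 0 -1 0 0 0 50;0 0 0 0 0 0 50",
)

```text
time: 20.1
position: [0.509, -0.2842, 0.3077]
tcp_rot: [0.175, -0.021, 0.984, -0.0]
wrist_force: [0.7, -0.5, 0.4]
gripper_width: 0.0499
finger_force: 0.0
```

```bash
python3 gap.py | tail -8; python3 - <<'E'
from go import *
plan([.5555,-.279,.338],1.614,20)
plan([.5794,-.279,.272],1.614,20)
E
```

```text
-110 [ 84  84  84  84  84  84  87  90  94  96  95  95  97 106 114 120 122 122]
-100 [ 83  82  81  82  83  84  89  96 106 107 102  98  97 106 114 121 124 126]
-90 [ 82  82  82  81  81  81  85  93 101 105 106 107 110 116 121 123 124 125]
-80 [ 81  81  80  80  81  83  88  97 104 102  99  98 103 111 118 122 125 125]
-70 [ 79  79  79  79  79  81  90  99 103 103 103 104 108 116 122 125 126 126]
-60 [ 78  77  77  76  77  79  86  97 101  97  95  99 104 112 119 122 123 124]
-50 [ 78  78  77  76  74  77  84  91  91  92  95  98 105 113 119 122 125 125]
-40 [ 78  77  76  75  74  72  75  77  79  80  85  96 106 113 120 122 123 124]
t 20.15 pos [ 0.5078 -0.2831  0.3046] F [ 0.6  0.8 -0.6] w 0.05 j [-0.78  0.24  1.5   0.27  1.17 -2.47]
 turn(x8deg) [-0.04 -0.01  0.  ]  shift after turn(x30mm) [-1.88  0.07 -0.5 ]
t 20.15 pos [ 0.5078 -0.2831  0.3046] F [ 0.6  0.8 -0.6] w 0.05 j [-0.78  0.24  1.5   0.27  1.17 -2.47]
 turn(x8deg) [-0.04 -0.01  0.  ]  shift after turn(x30mm) [-1.87  0.03  1.84]
```

play_rows(
  motion="-0.6 0.02 -0.5 0 0 0 54;-0.65 0.02 0 0 0 0 54;-0.63 0.02 0 0 0 0 54;0 0 0 0 0 0 54",
)

```text
time: 20.55
position: [0.556, -0.2778, 0.3344]
tcp_rot: [0.171, -0.021, 0.985, 0.004]
wrist_force: [0.1, -0.2, 0.9]
gripper_width: 0.0542
finger_force: 0.0
```

```bash
python3 - <<'E'
from go import *
plan([.5794,-.279,.272],1.614,20)
E
```

```text
t 20.55 pos [ 0.556  -0.2778  0.3344] F [ 0.1 -0.2  0.9] w 0.0542 j [-0.71  0.3   1.34  0.24  1.25 -2.37]
 turn(x8deg) [-0.   -0.04  0.  ]  shift after turn(x30mm) [-0.02 -0.07  2.22]
```

play_rows(
  motion="0 -0.05 0.8 0 0 0 54;0 0 0.8 0 0 0 54;0 0 0.6 0 0 0 54;0 0 0 0 0 0 40;0 0 0 0 0 0 20",
  force=25,
)

```text
time: 21.05
position: [0.5764, -0.2789, 0.2725]
tcp_rot: [0.17, -0.021, 0.985, 0.004]
wrist_force: [-0.1, 0.4, 0.6]
gripper_width: 0.0424
finger_force: 0.0
```

play_rows(
  motion="0 0 0 0 0 0 20;0 0 0 0 0 0 20;0 0 0 0 0 0 20",
)

```text
time: 21.35
position: [0.5771, -0.279, 0.2743]
tcp_rot: [0.172, -0.021, 0.985, 0.003]
wrist_force: [-1.6, 1.4, 2.5]
gripper_width: 0.0268
finger_force: 25.0
```

```bash
python3 - <<'E'
from go import *
from scipy.optimize import brentq
o=observe(); 
PX,PY,PA=.6446,-.1952,.048
plan([.5794,-.279,.272],1.614,20)
p0=o["position"]; c,s=np.cos(PA),np.sin(PA)
B=lambda q:np.array([.018-.15*np.cos(.909-q),-.08,.17+.15*np.sin(.909-q)])
Wd=lambda b:np.array([PX+c*b[0]-s*b[1],PY+s*b[0]+c*b[1],b[2]])
q=o["tcp_rot"]; R=Rn.from_quat(np.r_[q[1:],q[0]])
g=p0-R.apply([0,0,.0188]); print("grasp",g,"ball model q=0,-.05,-.1",[Wd(B(k)).round(4) for k in(0,-.05,-.1)])
q0=-.03
qs=np.linspace(q0,1.12,17)
for a,b in zip(qs[:-1],qs[1:]): print(round(b,2),np.round(R.inv().apply(Wd(B(b))-Wd(B(a)))/.03,2))
E
```

```text
t 21.35 pos [ 0.5771 -0.279   0.2743] F [-1.6  1.4  2.5] w 0.0268 j [-0.68  0.36  1.41  0.25  1.12 -2.38]
 turn(x8deg) [-0.01 -0.03 -0.  ]  shift after turn(x30mm) [-0.04 -0.    0.1 ]
grasp [ 0.57078557 -0.27925298  0.29203176] ball model q=0,-.05,-.1 [array([ 0.5743, -0.2787,  0.2883]), array([ 0.5804, -0.2784,  0.2928]), array([ 0.5866, -0.2781,  0.2969])]
0.04 [ 0.34 -0.    0.11]
0.11 [ 0.33 -0.    0.14]
0.19 [ 0.32 -0.    0.16]
0.26 [ 0.31 -0.    0.18]
0.33 [ 0.29 -0.    0.21]
0.4 [ 0.28 -0.    0.23]
0.47 [ 0.26 -0.    0.25]
0.55 [ 0.24 -0.    0.26]
0.62 [ 0.22 -0.    0.28]
0.69 [0.2 0.  0.3]
0.76 [0.18 0.   0.31]
0.83 [0.16 0.   0.32]
0.9 [0.14 0.   0.33]
0.98 [0.11 0.   0.34]
1.05 [0.09 0.   0.35]
1.12 [0.06 0.   0.35]
```

play_rows(
  motion="0.34 0 0.11 0 0 0 20;0.33 0 0.14 0 0 0 20;0.32 0 0.16 0 0 0 20;0.31 0 0.18 0 0 0 20;0.29 0 0.21 0 0 0 20",
  force=30,
)

```text
time: 21.85
position: [0.5405, -0.2808, 0.2347]
tcp_rot: [0.172, -0.021, 0.985, 0.003]
wrist_force: [4.1, 0.5, 0.2]
gripper_width: 0.0262
finger_force: 30.0
```

play_rows(
  motion="0.28 0 0.23 0 0 0 20;0.26 0 0.25 0 0 0 20;0.24 0 0.26 0 0 0 20;0.22 0 0.28 0 0 0 20;0.2 0 0.3 0 0 0 20",
)

```text
time: 22.35
position: [0.5198, -0.2818, 0.185]
tcp_rot: [0.171, -0.021, 0.985, 0.003]
wrist_force: [2.8, 2.1, 5.3]
gripper_width: 0.0261
finger_force: 30.0
```

play_rows(
  motion="0.18 0 0.31 0 0 0 20;0.16 0 0.32 0 0 0 20;0.14 0 0.33 0 0 0 20;0.11 0 0.34 0 0 0 20;0 0 0 0 0 0 20",
)

```text
time: 22.85
position: [0.5158, -0.2819, 0.1411]
tcp_rot: [0.17, -0.021, 0.985, 0.003]
wrist_force: [1.6, -0.4, 0.9]
gripper_width: 0.0261
finger_force: 30.0
```

```bash
cat > lev.py <<'E'
from go import *
o=observe(); q=o["tcp_rot"]; R=Rn.from_quat(np.r_[q[1:],q[0]]); g=o["position"]-R.apply([0,0,.0188])
c,s=np.cos(.048),np.sin(.048); d=g[:2]-[.6446,-.1952]; x=c*d[0]+s*d[1]
print("grasp press x,z",x,g[2],"q~",.909-np.arctan2(g[2]-.17,.018-x),"rad",np.hypot(g[2]-.17,.018-x),"F",o["wrist_force"],"w",o["gripper_width"])
E
python3 lev.py
```

```text
grasp press x,z -0.13913153443590826 0.15880871959974327 q~ 0.9801023077954698 rad 0.1575295650701169 F [ 1.63756391 -0.35621874  0.94179147] w 0.026084956416177713
```

Continue to the stop (q ≈ 1.05–1.1), watching force.

play_rows(
  motion="0.07 0 0.26 0 0 0 20;0.05 0 0.18 0 0 0 20;0.02 0 0.12 0 0 0 20;0 0 0 0 0 0 20;0 0 0 0 0 0 20",
)

```text
time: 23.35
position: [0.5174, -0.282, 0.1273]
tcp_rot: [0.171, -0.021, 0.985, 0.002]
wrist_force: [-13.0, 3.2, 21.7]
gripper_width: 0.0262
finger_force: 30.0
```

```bash
python3 lev.py
```

```text
grasp press x,z -0.13756508081571536 0.14501437242201223 q~ 1.0682519842755953 rad 0.157558801577906 F [-12.99587816   3.1704939   21.71780101] w 0.026168570849562145
```

play_rows(
  motion="-0.02 0 -0.12 0 0 0 20;-0.05 0 -0.18 0 0 0 20;-0.07 0 -0.26 0 0 0 20;-0.11 0 -0.34 0 0 0 20;-0.14 0 -0.33 0 0 0 20",
)

```text
time: 23.85
position: [0.5158, -0.2818, 0.1637]
tcp_rot: [0.17, -0.021, 0.985, 0.003]
wrist_force: [-0.6, -3.3, -3.5]
gripper_width: 0.0259
finger_force: 30.0
```

play_rows(
  motion="-0.16 0 -0.32 0 0 0 20;-0.18 0 -0.31 0 0 0 20;-0.2 0 -0.3 0 0 0 20;-0.22 0 -0.28 0 0 0 20;-0.24 0 -0.26 0 0 0 20",
)

```text
time: 24.35
position: [0.5297, -0.2811, 0.2162]
tcp_rot: [0.17, -0.021, 0.985, 0.003]
wrist_force: [-3.5, -3.1, -1.8]
gripper_width: 0.026
finger_force: 30.0
```

play_rows(
  motion="-0.26 0 -0.25 0 0 0 20;-0.28 0 -0.23 0 0 0 20;-0.29 0 -0.21 0 0 0 20;-0.31 0 -0.18 0 0 0 20;-0.32 0 -0.16 0 0 0 20",
)

```text
time: 24.85
position: [0.5611, -0.2796, 0.2603]
tcp_rot: [0.171, -0.021, 0.985, 0.003]
wrist_force: [-3.3, -2.6, -1.4]
gripper_width: 0.0257
finger_force: 30.0
```

play_rows(
  motion="-0.33 0 -0.14 0 0 0 20;-0.3 0 -0.1 0 0 0 20;0 0 0 0 0 0 20;0 0 0 0 0 0 20",
)

```text
time: 25.25
position: [0.577, -0.2789, 0.2737]
tcp_rot: [0.172, -0.021, 0.985, 0.003]
wrist_force: [-2.3, 0.4, 5.0]
gripper_width: 0.0254
finger_force: 30.0
```

```bash
python3 lev.py
```

```text
grasp press x,z -0.07789338467636982 0.29138524849243447 q~ 0.006812363240734531 rad 0.1546929855431729 F [-2.30880008  0.35464457  5.02759343] w 0.025412463109364597
```

play_rows(
  motion="0 0 0 0 0 0 40;0 0 0 0 0 0 54;0 0 -0.5 0 0 0 54;0 0 -0.9 0 0 0 54;0 0 -0.9 0 0 0 50",
)

```text
time: 25.75
position: [0.5525, -0.2796, 0.337]
tcp_rot: [0.17, -0.021, 0.985, 0.004]
wrist_force: [0.7, -0.1, 0.1]
gripper_width: 0.0505
finger_force: 0.0
```

play_rows(
  motion="0.9 0 0 0 0 0 50;0.9 0.5 0 0 0 0 50;0.9 0.8 0.3 0 0 0 50;0 0.8 0.8 0 0 0 50;0 0.3 0.9 0 0 0 50",
)

```text
time: 26.25
position: [0.4933, -0.2089, 0.2534]
tcp_rot: [0.172, -0.021, 0.985, 0.003]
wrist_force: [0.6, -1.2, 0.3]
gripper_width: 0.0499
finger_force: 0.0
```

```bash
python3 - <<'E'
from go import *; from h import *
from plant import snapshot
plan([.5415,-.203,.0447],1.614,20)
for n in("top","scene"): cv2.imwrite(f"pics/{n}9.png",snapshot(n)["img"][:,:,::-1])
# lever ball: same place as at the start?
for n,(x0,y0,x1,y1) in(("top",(370,165,392,185)),("scene",(357,190,382,212))):
    t=cv2.imread(f"pics/{n}0.png")[y0:y1,x0:x1]; a=cv2.imread(f"pics/{n}9.png")[y0-15:y1+15,x0-15:x1+15]
    _,v,_,l=cv2.minMaxLoc(cv2.matchTemplate(a,t,cv2.TM_CCOEFF_NORMED)); print(n,round(v,3),np.array(l)-15)
E
```

```text
t 26.25 pos [ 0.4933 -0.2089  0.2534] F [ 0.6 -1.2  0.3] w 0.0499 j [-0.68  0.18  1.72  0.27  0.99 -2.41]
 turn(x8deg) [-0.01 -0.03 -0.01]  shift after turn(x30mm) [0.86 0.13 7.09]
top 0.79 [ 0 -2]
scene 0.976 [ 2 -2]
```

play_rows(
  motion="0.25 0.04 1 0 0 0 45;0.25 0.04 1 0 0 0 45;0.25 0.05 1 0 0 0 45;0.11 0 1 0 0 0 45;0 0 1 0 0 0 45",
)

```text
time: 26.85
position: [0.5204, -0.2067, 0.1033]
tcp_rot: [0.171, -0.021, 0.985, 0.003]
wrist_force: [0.5, 0.7, -0.3]
gripper_width: 0.0453
finger_force: 0.0
```

```bash
python3 - <<'E'
from go import *
plan([.5415,-.203,.0447],1.614,20)
E
```

```text
t 26.85 pos [ 0.5204 -0.2067  0.1033] F [ 0.5  0.7 -0.3] w 0.0453 j [-0.64  0.41  1.88  0.37  0.61 -2.53]
 turn(x8deg) [-0.01 -0.03 -0.01]  shift after turn(x30mm) [0.   0.09 2.08]
```

play_rows(
  motion="0 0.06 0.8 0 0 0 45;0 0.03 0.8 0 0 0 45;0 0 0.45 0 0 0 45;0 0 0 0 0 0 20;0 0 0 0 0 0 5",
  force=60,
)

```text
time: 27.35
position: [0.5409, -0.2027, 0.0464]
tcp_rot: [0.171, -0.021, 0.985, 0.003]
wrist_force: [0.1, 0.7, 0.3]
gripper_width: 0.0332
finger_force: 0.0
```

play_rows(
  motion="0 0 0 0 0 0 5;0 0 0 0 0 0 5;0 0 0 0 0 0 5;0 0 0 0 0 0 5",
)

```text
time: 27.75
position: [0.5407, -0.2023, 0.0465]
tcp_rot: [0.171, -0.021, 0.985, 0.003]
wrist_force: [-2.4, 0.4, 3.6]
gripper_width: 0.0131
finger_force: 60.0
```

```bash
python3 gap.py; python3 - <<'E'
from go import *
plan([.5415-.0065,-.203+.1348,.0447],1.614,20)
E
```

```text
t 27.75 pos [ 0.5407 -0.2023  0.0465] F [-2.4  0.4  3.6] w 0.0131 j [-0.6   0.53  1.88  0.44  0.49 -2.59]
 turn(x8deg) [-0.01 -0.03 -0.  ]  shift after turn(x30mm) [-0.   -0.02  0.07]
-110 [145 142 139 137 132 127 120 113 110 106 101  97  98 109 117 124 126 126]
-100 [ 93  89  85  84  84  85  89  95 103 104 100  98  98 108 117 123 126 128]
-90 [ 84  84  84  84  83  83  88  96 104 108 109 110 113 119 124 126 127 128]
-80 [ 83  83  83  83  82  83  86  93  99  99  99  99 106 115 122 126 129 129]
-70 [ 81  80  80  80  81  83  92 103 106 107 106 108 112 119 125 127 128 129]
-60 [ 79  78  77  77  78  80  88  99 103  99  97 102 107 114 122 125 127 128]
-50 [ 79  78  76  77  78  81  88  94  94  94  97 101 108 117 123 126 129 128]
-40 [ 80  79  78  77  76  75  77  78  80  82  87  99 110 117 124 126 128 128]
t 27.8 pos [ 0.5407 -0.2023  0.0464] F [-2.4  0.3  4.9] w 0.0133 j [-0.6   0.53  1.88  0.44  0.49 -2.59]
 turn(x8deg) [-0.01 -0.03 -0.  ]  shift after turn(x30mm) [0.02 4.47 0.06]
```

play_rows(
  motion="0 0.15 0 0 0 0 5;0 0.24 0 0 0 0 5;0 0.24 0 0 0 0 5;0 0.24 0 0 0 0 5;0 0.24 0 0 0 0 5",
)

```text
time: 28.3
position: [0.5405, -0.1705, 0.0467]
tcp_rot: [0.173, -0.02, 0.985, 0.001]
wrist_force: [0.8, -5.5, 1.9]
gripper_width: 0.0129
finger_force: 60.2
```

play_rows(
  motion="0 0.24 0 0 0 0 5;0 0.24 0 0 0 0 5;0 0.24 0 0 0 0 5;0 0.24 0 0 0 0 5;0 0.24 0 0 0 0 5",
)

```text
time: 28.8
position: [0.5391, -0.1343, 0.0466]
tcp_rot: [0.173, -0.02, 0.985, 0.002]
wrist_force: [0.2, -5.2, 2.7]
gripper_width: 0.013
finger_force: 60.1
```

play_rows(
  motion="0 0.24 0 0 0 0 5;0 0.24 0 0 0 0 5;0 0.24 0 0 0 0 5;0 0.24 0 0 0 0 5;0 0.24 0 0 0 0 5",
)

```text
time: 29.3
position: [0.5376, -0.0982, 0.0466]
tcp_rot: [0.173, -0.02, 0.985, 0.002]
wrist_force: [-0.6, -6.8, 2.6]
gripper_width: 0.0131
finger_force: 60.1
```

```bash
python3 - <<'E'
from go import *
plan([.5350,-.0682,.0465],1.614,20)
E
```

```text
t 29.3 pos [ 0.5376 -0.0982  0.0466] F [-0.6 -6.8  2.6] w 0.0131 j [-0.41  0.48  1.99  0.4   0.38 -2.36]
 turn(x8deg) [-0.03 -0.01 -0.02]  shift after turn(x30mm) [ 0.04  1.   -0.01]
```

play_rows(
  motion="0.01 0.24 0 0 0 0 5;0.01 0.24 0 0 0 0 5;0.01 0.24 0 0 0 0 5;0.01 0.18 0 0 0 0 5;0 0.06 0 0 0 0 5",
)

```text
time: 29.8
position: [0.5353, -0.0692, 0.0462]
tcp_rot: [0.173, -0.02, 0.985, 0.002]
wrist_force: [0.5, -7.4, 4.1]
gripper_width: 0.0135
finger_force: 60.1
```

play_rows(
  motion="0 0 0 0 0 0 5;0 0 0 0 0 0 5;0 0 0 0 0 0 5",
)

```text
time: 30.1
position: [0.5352, -0.0691, 0.046]
tcp_rot: [0.172, -0.02, 0.985, 0.002]
wrist_force: [2.6, -4.8, 3.6]
gripper_width: 0.0133
finger_force: 60.1
```

```bash
cat > gapl.py <<'E'
from h import *
from plant import snapshot
from go import plan
plan([.5350,-.0682,.0465],1.614,20)
rs=np.arange(.032,.050,.001)
for n,c,ks in(("top",(.6362,-.0633),range(60,300,15)),("scene",(.6402,-.0598),range(-200,-80,15))):
    a=snapshot(n)["img"][:,:,::-1].copy(); cv2.imwrite(f"pics/{n}_l.png",a); g=cv2.cvtColor(a,cv2.COLOR_BGR2GRAY); print(n)
    for k in ks:
        t=np.radians(k); uv=proj(n,[[c[0]+r*np.cos(t),c[1]+r*np.sin(t),.03] for r in rs]).astype(np.float32)
        print(k,cv2.remap(g,uv[None,:,0],uv[None,:,1],cv2.INTER_LINEAR)[0])
E
python3 gapl.py
```

```text
t 30.1 pos [ 0.5352 -0.0691  0.046 ] F [ 2.6 -4.8  3.6] w 0.0133 j [-0.35  0.47  2.01  0.37  0.36 -2.28]
 turn(x8deg) [-0.02 -0.02 -0.01]  shift after turn(x30mm) [-0.    0.03 -0.02]
top
60 [161 136 119 114 110 124 165 203 208 190 164 159 171 194 207 216 223 224]
75 [107  99 109 130 153 179 206 218 216 214 184 152 147 180 211 192 166 144]
90 [ 81  82 111 138 167 197 220 220 220 188 143 111 124 138 142 142 146 161]
105 [ 72  80  89 117 165 212 220 219 213 185 153 144 160 188 178 161 144 135]
120 [ 66  68  78  94 115 151 188 215 209 188 161 154 164 187 213 220 224 203]
135 [ 69  70  71  79  92 107 126 162 177 169 152 159 175 199 213 217 219 219]
150 [ 69  68  67  70  83  98 111 120 128 121 106  95  89  85  81  80  79  76]
165 [128 133 139 144 146 149 151 153 154 155 156 156 156 156 157 158 159 159]
180 [115 120 126 129 132 134 136 138 139 141 142 143 144 145 147 148 148 147]
195 [128 144 166 185 203 204 206 202 188 181 181 187 192 194 186 180 166 151]
210 [112 102  94  85  77  71  68  68  68  67  75  91 112 122 125 128 130 132]
225 [ 70  66  67  68  67  66  66  66  66  70  77  87 102 1
[... 232 characters left out ...]
 112 155 197 217 217]
285 [228 230 231 223 211 197 166 136 117 114 111 111 117 130 168 202 219 219]
scene
-200 [84 84 83 84 84 84 84 84 84 84 84 84 84 83 84 84 84 84]
-185 [79 75 73 73 73 71 71 71 71 73 73 73 74 76 77 78 79 80]
-170 [157 157 157 158 157 156 156 156 157 156 156 156 156 156 156 156 155 154]
-155 [156 157 155 154 154 155 154 152 151 151 152 153 153 152 152 152 151 150]
-140 [ 93  92  91  90  90  89  89  89  90  91  92  99 107 116 124 125 127 128]
-125 [ 92  91  91  91  90  90  90  92  93  94  98 105 112 119 124 128 132 136]
-110 [ 92  92  92  92  92  91  90  89  88  95 103 111 121 134 149 163 178 186]
-95 [ 91  91  90  90  89  88  89  90  93  98 111 127 144 161 177 187 193 197]
```

```bash
python3 - <<'E'
from bear import *
a=cv2.imread("pics/top_l.png"); v,p=bearing(a,(250,165,300,215)); print("tmpl",v,p,onz("top",p,.078))
g=cv2.GaussianBlur(cv2.cvtColor(a,cv2.COLOR_BGR2GRAY),(0,0),.6)
# white housing face (outer rim) as a disc
hsv=cv2.cvtColor(a,cv2.COLOR_BGR2HSV); u,v0=proj("top",[.6362,-.0633,.078])[0].round(1); print("pred ring-centred",u,v0)
v0,u=int(round(v0)),int(round(u)); 
for r in range(v0-18,v0+19,2): print(r,' '.join("%3d"%x for x in g[r,u-20:u+21:1]))
E
```

```text
tmpl 0.6106777787208557 (273.8, 191.2) [ 0.63350989 -0.06827187  0.078     ]
pred ring-centred 271.7 190.3
172 201 209 206 206 208 211 214 217 219 219 219 218 218 218 218 217 217 217 218 218 218 218 217 217 218 218 218 217 217 218 218 218 218 218 219 219 218 218 217 218 218
174 203 217 208 180 167 179 206 216 218 219 218 219 219 218 218 219 219 220 220 221 220 220 221 220 221 222 221 221 221 221 221 220 220 221 221 220 219 219 220 220 219
176 200 212 182 125  99 113 152 207 221 221 221 221 222 222 221 221 221 221 222 221 222 222 222 222 222 221 220 220 221 220 220 219 219 218 218 218 218 217 217 216 216
178 193 217 215 187 155 190 214 221 221 221 220 220 220 220 220 219 213 211 204 183 177 178 177 177 179 193 204 210 214 218 219 219 218 218 217 217 218 217 217 216 217
180 170 212 219 219 217 218 220 219 219 219 220 219 215 203 178 156 148 153 175 182 205 211 211 208 197 189 162 146 151 165 188 206 215 218 217 217 217 217 217 217 215
182 151 205 219 219 219 219 219 219 218 217 206 176 147 145 177 208 224 233 236 237 238 238 238 237 236 235 233 222 190 151 145 138 163 201 215 217 217 2
[... 1498 characters left out ...]
  93  75  67  77 127 198 213
202 218 141 138 149 169 209 201 125  79  71  80  93 104 110 124 164 201 216 218 213 212 212 212 212 208 207 209 198 170 133 117 108  97  83  70  65  72 100 139 203 218
204 218 152 150 173 150 164 206 195 112  73  67  71  79  89  98 103 112 118 127 138 140 140 141 146 129 121 117 112 100  98  89  79  71  67  66  73  94 120 135 166 209
206 189 161 148 168 198 159 169 200 186 118  80  71  69  68  70  75  79  83  88 101 108 111 116 117 116 116 116 112  87  73  68  67  66  68  76 102 123 127 131 151 202
208 200 194 152 152 208 217 199 170 185 190 138  98  78  72  69  68  72  85 100 123 120 115 114 116 115 115 111  99  85  71  69  68  74  92 113 126 129 138 186 210 215
```

play_rows(
  motion="-0.035 0.08 0.012 0 0 0 5;-0.035 0.08 0.012 0 0 0 5;0 0 0 0 0 0 5;0 0 0 0 0 0 5;0 0 0 0 0 0 5",
)

```text
time: 30.7
position: [0.5364, -0.0641, 0.0458]
tcp_rot: [0.172, -0.02, 0.985, 0.003]
wrist_force: [-0.9, -6.0, 5.9]
gripper_width: 0.0134
finger_force: 60.1
```

play_rows(
  motion="0 0 0 0 0 0 20;0 0 0 0 0 0 45;0 0 0 0 0 0 50;0 0 -0.5 0 0 0 50;0 0 -1 0 0 0 50",
)

```text
time: 31.2
position: [0.519, -0.0631, 0.0857]
tcp_rot: [0.168, -0.021, 0.986, 0.004]
wrist_force: [0.1, -0.4, 0.9]
gripper_width: 0.0469
finger_force: 0.0
```

play_rows(
  motion="0 0 -1 0 0 0 50;0.6 0 -1 0 0 0 50;0.8 0 -1 0 0 0 50;0.8 0 -0.8 0 0 0 50;0 0 0 0 0 0 50",
)

```text
time: 31.7
position: [0.4176, -0.0674, 0.1736]
tcp_rot: [0.171, -0.021, 0.985, 0.003]
wrist_force: [-0.1, 0.6, 0.7]
gripper_width: 0.0501
finger_force: 0.0
```

```bash
python3 gapl.py; python3 - <<'E'
from bear import *
g=cv2.GaussianBlur(cv2.cvtColor(cv2.imread("pics/top_l.png"),cv2.COLOR_BGR2GRAY),(0,0),.6)
for r in (180,182,184,186,187,188,189,190,191,192,194,196,198): print(r,' '.join("%3d"%x for x in g[r,252:293]))
E
```

```text
t 31.7 pos [ 0.4176 -0.0674  0.1736] F [-0.1  0.6  0.7] w 0.0501 j [-0.47  0.05  2.13  0.27  0.68 -2.27]
 turn(x8deg) [-0.01 -0.04 -0.  ]  shift after turn(x30mm) [-2.22 -0.2   5.32]
top
60 [239 239 231 200 172 151 138 127 122 121 118 135 163 196 210 220 226 227]
75 [170 138 122 119 116 108 100 113 149 184 167 148 151 184 215 196 169 147]
90 [114 109  98  87  82  79  88 135 179 171 138 116 130 145 148 147 150 164]
105 [ 86  79  73  72  74  77  85  97 121 139 143 146 163 192 181 163 146 137]
120 [ 73  71  72  73  73  80  93 111 124 133 138 146 163 190 216 223 226 205]
135 [ 73  74  74  74  76  81  87 103 110 108 101 121 152 195 218 221 222 223]
150 [ 74  74  74  75  76  78  86 103 119 121 112 106 111 121 132 165 197 218]
165 [ 81  77  73  72  76  80  96 113 126 117 107 107 116 127 131 134 137 136]
180 [211 215 220 220 220 220 220 221 221 221 220 221 221 221 220 220 220 221]
195 [125 130 125 114 101  89  95 104 102 101 102 111 121 130 132 134 135 135]
210 [ 70  71  72  74  75  80  86 102 114 115 110 111 120 127 131 134 136 136]
225 [ 70  70  70  71  71  73  82  96 105 101  95  96 106 1
[... 2452 characters left out ...]
 110 105 153 210 222 222 222
192 155 148 200 187 131 116 126 162 224 234 221 236 241 239 207 116  99 158 182 162 147 173 166 116  92 136 221 241 237 222 219 230 210 127 107 101 146 202 220 221 221
194 150 157 195 164 158 115 119 142 216 237 230 223 236 242 240 218 162 113 104 109 111 112 103 118 182 227 240 238 214 173 216 225 189 131 107  92 122 153 207 220 219
196 147 148 166 145 159 107 108 131 183 225 236 222 190 217 237 241 239 231 217 209 209 215 224 237 240 240 232 203 171 199 223 199 138 117  94  81 110 144 206 221 221
198 172 153 148 134 155  97  89 110 125 154 215 228 192 160 183 200 220 232 236 237 237 236 233 227 210 187 186 202 179 146 160 124 114  99  81  76 101 142 204 219 220
```

Bearing centre is now at (271.9,190.3) against a predicted (271.7,190.3), and the gap to the ring is even all round. Handing in.

```bash
python3 -c "
from plant import sign_off; print(sign_off())"
```

```text
the job is handed in; nothing more can be done
None
```

I've handed the job in, with no verdict returned: bolt drawn about 26 mm, bearing pressed until the lever met a hard stop, lever back up, and pot centred on the left ring to within about 1–2 mm by the cameras; it yawed partway on the first slide (weak grip) and was straightened and re-gripped.

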